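Putting away the washed-up potting gear

ROBOT

A 6-joint arm with a two-finger parallel gripper is mounted at the origin on the work surface. World frame = base frame: x ahead of the robot, y to its left, z up, the work surface at z = 0. Lengths are in m, angles in rad, forces in N, time in s.
With the tool pointing down it reaches from about 0.35 to 0.975 m from the base axis. Payload 4.9 kg.
Tool frame: the origin (TCP) lies at the very end of the fingers, on their centre line; the grasp point (between the pads) lies 19 mm behind it (ctrl.tcp_to_grasp is the z of the grasp point in the tool frame, in m); z points along the fingers, y is the line along which they close (so a half turn about z gives the same grasp; the last joint's range is limited). The gripper opens to 85 mm and grips with 20 to 120 N. Pads are 22 mm wide; open, the fingers measure 114 mm over their backs; the gripper's body (76 mm by 85 mm) begins 54 mm behind the grasp point. The pads swing forward as they close: fully open they stand 13 mm farther back than shut.
Start: joints at [-1.301, 0.053, 1.613, -0, 1.476, -0.119], TCP at [0.237, -0.578, 0.231] pointing down, gripper open.
Joint ranges: [-3.01, 3.01], [-1.01, 2.22], [0.06, 2.58], [-1.02, 4.17], [0.09, 2.62], [-3.14, 3.14]. Speed limits (rad/s): [2.57, 2.57, 3.14, 3.14, 3.14, 3.14].

INTERFACE

Orientations are given as a rotation vector (axis times angle).
In Python, from station import ctrl, eyes, job, nets gives the robot as it stands. The module is installed in compiled form; this text tells all that it offers.
- The arm moves only by the tool jog_arm, never from a script. Its argument "commands" is one flat list of numbers, 7 for each row, row after row: the shift along the tool's x, y, z each as a share of 0.06 m, from -1 to 1, then the turn, a rotation vector about the tool's x, y, z each as a share of 0.1 rad, from -1 to 1, then the finger opening in mm, from 0 to 85.4. In form: [x, y, z, ax, ay, az, grip, x, y, z, ax, ay, az, grip, ...]. A call has 1 to 20 rows; each row shifts and turns the commanded pose from where the row before left it, along the tool's axes as they then stand; what a row does not reach is not made up. A row lasts 1/8 s, in which the tool goes at most 62.5 mm and 10.7 degrees, less where a joint would pass 70% of its speed; a pose out of reach is approached as far as the arm can. A call with a number of a shift or a turn outside -1 to 1 is refused whole. A call with a gripper value outside its range is refused whole. The fingers move at their own pace and stop on an object; "newtons" is the grip in N (left out, the last holds). Time passes only in rows, so rows that do not move let the fingers close. It gives the time, the measured TCP pose, the force, the opening and the grip force at its end, in the units of the state.
- ctrl.get_obs(): the state, without advancing time (a new reading comes with each control period).
- eyes.get_image(name): name is "scene" or "top" or "wrist"; returns a dict with "image" (384x512x3 uint8, red, green, blue), "z_map" (384x512 float32, m along the optical axis (not along the pixel's ray), 0 where there is no reading), "K" (3x3 intrinsics, pixels), "cam_to_world" (4x4, takes a point from camera to world coordinates). Camera axes: x right, y up, looking along -z (the intrinsics and any distortion apply to the point x, -y, -z); pixel columns grow to the right and rows downward; lengths in m; the calibration is good to about 2 mm. The wrist camera is an equidistant fisheye: a pixel r from the principal point sees the ray r / f radians off the axis. A picture is of the moment at which its call begins.
- job.finish_job(): hands the job in; it is judged then, once.
Trained networks look in the newest picture that a camera, given by its name, has taken for a name from the list of things; names that differ only in an ending like _2 or _b are one class to them, and where a whole thing is asked for, a point or a joint stands for the part that bears it (a point fixed in the world has none). Each returns a list of dicts, best first, with "p" (0 to 1); they miss things now and then, are a little off and sometimes report something else, mostly with a low value. They report only what shows in the picture. A call takes as long as a camera call. They do not tell look-alikes from the thing itself.
- nets.silhouettes(camera, name): "mask" (384x512 bool, what is visible of it) and "bbox" ([left, top, right, bottom] in pixels, round what is visible of it).
The state is a dict: "t": time; "q": joint angles; "dq": joint speeds; "effort": joint torques, N m; "tool_pos": TCP position; "tool_rot": TCP orientation; "contact_force": force on the tool from outside, world axes, zero at the start; "wrist_torque": the same for the moment, N m; "opening": finger opening in m; "grip_force": force on a finger pad.
Only numpy, scipy, OpenCV 4.12 (cv2) and the standard library are available. Lean on these libraries where they do the work, as an engineer would, in place of code of your own. Each camera call takes 0.05 s, during which the arm holds its last target. There are 200 camera calls.

TASK

Put the washed-up gear away. Hook the caddy over the bare rail at least 10 cm to one side of the tape (its hook's middle to the tape's middle), then slide it along the rail, without lifting it off, until its hook is centred on the tape, and leave it hanging there; stand every jar upright in the divided crate, one to a cell, lowering it in rather than dropping it; and move both yellow trowels from the blue dish rack into the wooden block, one to a slot, blade down and fully home. Leave the flowerpot standing where it is.

Things in the scene. Friction and masses are not known exactly. Their poses are not given: they have to be found in the camera images.
- rail: fixed steel towel rail: a round level bar, 14 mm diameter, 440 mm long, axis 220 mm above the counter, on two posts at its ends. Origin on the counter under the bar's middle; the bar runs along its y axis, x is level across it, z up
- tape: band of dark tape 60 mm wide wrapped round the rail (no thickness to speak of, things slide over it): the mark. Origin on the bar's axis at the middle of the band; axes as the rail's
- hanger: loose grey plastic sink caddy, 200 g, 197 mm tall, standing on the counter at the start. Origin: centre of its underside, z up. Tray 70 mm (x) by 90 mm (y), 45 mm high; a flat strip at x = -20 mm rises from it to a roof-shaped hook over the middle, 40 mm wide in y, with a lip at x = +20 mm reaching down to z = 105 mm. Hooked on, it hangs with its origin 82 mm above the counter
- hook (a point): where the rail's axis lies in the caddy's hook when hung: 138 mm above the caddy's underside. The bar lies along the caddy's y; it gets in from the caddy's +x side through the gap between tray (top at 45 mm) and lip (lower end at 105 mm), then up between strip and lip (35 mm clear) as the caddy is lowered. At the start +x faces roughly away from the robot
- tab (a point): middle of the grip tab on top of the caddy's hook, 174 mm above its underside: 24 mm in x, 30 mm in y, from z = 150 to 197 mm
- crate: fixed low wooden crate 175 x 175 mm, walls 70 mm high and 5 mm thick, floor 5 mm, divided into 2 x 2 square cells of 80 mm. Origin: centre of its underside; walls along its x and y
- cell0 (a point): centre of a crate cell, on the crate's floor
- cell1 (a point): centre of a crate cell, on the crate's floor
- cell2 (a point): centre of a crate cell, on the crate's floor
- cell3 (a point): centre of a crate cell, on the crate's floor
- jar0: loose closed glass jar half full of pebbles, 68 mm diameter, 112 mm tall, 400 g (more or less), with a steel twist cap as wide as the jar from z = 90 to 112 mm. Origin: centre of its underside, z up. Stands on the counter at the start; may be absent
- jar1: loose closed glass jar half full of pebbles, 68 mm diameter, 112 mm tall, 400 g (more or less), with a steel twist cap as wide as the jar from z = 90 to 112 mm. Origin: centre of its underside, z up. Stands on the counter at the start; may be absent
- jar2: loose closed glass jar half full of pebbles, 68 mm diameter, 112 mm tall, 400 g (more or less), with a steel twist cap as wide as the jar from z = 90 to 112 mm. Origin: centre of its underside, z up. Stands on the counter at the start; may be absent
- jar3: loose closed glass jar half full of pebbles, 68 mm diameter, 112 mm tall, 400 g (more or less), with a steel twist cap as wide as the jar from z = 90 to 112 mm. Origin: centre of its underside, z up. Stands on the counter at the start; may be absent
- trowel0: loose yellow plastic smoothing trowel, 120 g: a flat upright blade 4 mm thick (x), 110 mm long (y), 64 mm deep, hanging under a bar handle 24 mm thick (x), 110 mm long (y), 30 mm tall. Origin: centre of the handle's underside, z up: handle above it, blade below. At the start it stands in a slot of the dish rack, handle resting on the rack 75 mm above the counter
- trowel1: loose yellow plastic smoothing trowel, 120 g: a flat upright blade 4 mm thick (x), 110 mm long (y), 64 mm deep, hanging under a bar handle 24 mm thick (x), 110 mm long (y), 30 mm tall. Origin: centre of the handle's underside, z up: handle above it, blade below. At the start it stands in a slot of the dish rack, handle resting on the rack 75 mm above the counter
- rack: fixed blue plastic dish rack 110 x 150 mm with two slots along its y, at x = -30 and +30 mm, 12 mm wide, slot tops 75 mm high, in which the trowels start. Origin: centre of its underside
- block: fixed pale wooden tool block 110 x 150 x 75 mm with two slots along its y, at x = -30 and +30 mm, each 12 mm wide, 130 mm long and 71 mm deep, open at the top. Origin: centre of its underside
- slot0 (a point): centre of the mouth of a slot of the wooden block, 75 mm above the counter; the slot runs along the block's y
- slot1 (a point): centre of the mouth of a slot of the wooden block, 75 mm above the counter; the slot runs along the block's y
- pot: loose terracotta flowerpot, rim 84 mm across, 80 mm tall, standing among the jars; not to be disturbed. Origin: centre of its underside
Things that resemble listed ones, but are neither listed nor needed, are in the scene too. What is shaped like the hanger but red is not meant.

How it is judged:
On the way, in this order (a step that is already met when the one before it is completed fails the run):
1. the caddy hangs on the rail, its middle more than 80 mm from the middle of the tape (x of hanger in the frame of tape between -0.015 and 0.015 m and z of hanger in the frame of tape between -0.148 and -0.13 m and angle between hanger's own z axis and vertical below 0.2 rad and angle between the y axis of hanger and the y axis of rail, either way round below 0.2 rad and contact force between hanger and rail above 0.3 N and (y of hanger in the frame of tape below -0.08 m or y of hanger in the frame of tape above 0.08 m)), for 0.2 s.
2. the caddy, still on the rail, has been slid to the tape, its middle within 12 mm of the tape's (x of hanger in the frame of tape between -0.015 and 0.015 m and z of hanger in the frame of tape between -0.148 and -0.13 m and angle between hanger's own z axis and vertical below 0.2 rad and angle between the y axis of hanger and the y axis of rail, either way round below 0.2 rad and contact force between hanger and rail above 0.3 N and y of hanger in the frame of tape between -0.012 and 0.012 m), for 0.2 s.
At the end, for the whole second after the job is handed in: Caddy hanging upright on the rail, its middle within 12 mm of the tape's; every jar upright on the floor of its own cell (within 14 mm of the centre); both trowels in slots of the wooden block, blade down, handle within 6 mm of seated; all at rest (all of step 2 and linear speed of each of hanger, jar0, jar1, jar2, jar3, trowel0, trowel1 below 0.03 m/s and (horizontal distance between jar0 and cell0 below 0.014 m or horizontal distance between jar0 and cell1 below 0.014 m or horizontal distance between jar0 and cell2 below 0.014 m or horizontal distance between jar0 and cell3 below 0.014 m) and z of each of jar0, jar1, jar2, jar3 in the frame of crate below 0.012 m and angle between each of jar0, jar1, jar2, jar3's own z axis and vertical below 0.15 rad and (horizontal distance between jar1 and cell0 below 0.014 m or horizontal distance between jar1 and cell1 below 0.014 m or horizontal distance between jar1 and cell2 below 0.014 m or horizontal distance between jar1 and cell3 below 0.014 m) and (horizontal distance between jar2 and cell0 below 0.014 m or horizontal distance between jar2 and cell1 below 0.014 m or horizontal distance between jar2 and cell2 below 0.014 m or horizontal distance between jar2 and cell3 below 0.014 m) and (horizontal distance between jar3 and cell0 below 0.014 m or horizontal distance between jar3 and cell1 below 0.014 m or horizontal distance between jar3 and cell2 below 0.014 m or horizontal distance between jar3 and cell3 below 0.014 m) and (horizontal distance between trowel0 and slot0 below 0.018 m or horizontal distance between trowel0 and slot1 below 0.018 m) and z of trowel0 in the frame of block between 0.069 and 0.081 m and angle between the y axis of each of trowel0, trowel1 and the y axis of block, either way round below 0.1 rad and angle between each of trowel0, trowel1's own z axis and vertical below 0.12 rad and (horizontal distance between trowel1 and slot0 below 0.018 m or horizontal distance between trowel1 and slot1 below 0.018 m) and z of trowel1 in the frame of block between 0.069 and 0.081 m); the robot touches nothing.
It fails at once if the flowerpot is knocked over or shoved more than 60 mm (distance of pot from where it was at the start of the episode above 0.06 m or angle between pot's own z axis and vertical above 0.5 rad).
It fails at once if the caddy is put on or lifted off the rail within 50 mm of the middle of the tape (y of hanger in the frame of tape between -0.05 and 0.05 m and x of hanger in the frame of tape between -0.035 and 0.035 m and z of hanger in the frame of tape between -0.123 and -0.083 m).
It fails at once if a jar is dropped into the crate from above its rim ((x of jar0 in the frame of crate between -0.09 and 0.09 m and y of jar0 in the frame of crate between -0.09 and 0.09 m and z of jar0 in the frame of crate below 0.07 m and linear speed of jar0 above 1.15 m/s) or (x of jar1 in the frame of crate between -0.09 and 0.09 m and y of jar1 in the frame of crate between -0.09 and 0.09 m and z of jar1 in the frame of crate below 0.07 m and linear speed of jar1 above 1.15 m/s) or (x of jar2 in the frame of crate between -0.09 and 0.09 m and y of jar2 in the frame of crate between -0.09 and 0.09 m and z of jar2 in the frame of crate below 0.07 m and linear speed of jar2 above 1.15 m/s) or (x of jar3 in the frame of crate between -0.09 and 0.09 m and y of jar3 in the frame of crate between -0.09 and 0.09 m and z of jar3 in the frame of crate below 0.07 m and linear speed of jar3 above 1.15 m/s)).
Of jar0, jar1, jar2, jar3 only 2 to 4 are there at a start; the rules pass over those that are not, and their reading is None.
At some moment in a run one of jar0, jar1, jar2, jar3 may be knocked a few centimetres aside while the robot is not near it.
It also fails if it takes over 210 s, if anything falls off the work surface, if the arm or the gripper's body presses on something with over 40 N, if the wrist force passes 120 N, or if a joint passes its speed limit or range.

## Working session

There is one attempt and no reset: what is moved stays moved. The work goes in short steps, Python scripts to look and compute and a tool call to move; the robot and the scene stay as the last step left them, time stands still between calls to the robot, and variables do not carry over. Pictures are saved under pics/ and viewed, at most 14 in all, crops included, and the job is handed in when it is done.

Besides the shell and the picture viewer there is one more tool, called after "Call:" as a command line: name --argument value ..., lists and objects as JSON in quotes. jog_arm: Moves the arm, as the interface text tells. Shift numbers are shares of 0.06 m and turn numbers shares of 0.1 rad, none past 1 either way. Its arguments: {"type":"object","properties":{"commands":{"type":"array","items":{"type":"number"}},"newtons":{"type":"number"}},"required":["commands"]}

```bash
mkdir -p pics; cat > h.py <<'E'
import numpy as np, cv2
from station import ctrl, eyes, job, nets
def cloud(im):
    z=im["z_map"];K=im["K"];v,u=np.mgrid[0:z.shape[0],0:z.shape[1]]
    p=np.stack([(u-K[0,2])/K[0,0]*z,-(v-K[1,2])/K[1,1]*z,-z],-1)
    T=im["cam_to_world"];w=p@T[:3,:3].T+T[:3,3];w[z<=0]=np.nan
    return w
def save(im,n): cv2.imwrite(f"pics/{n}.png",im["image"][:,:,::-1])
E
python3 - <<'E'
from h import *
for c in ("scene","top"):
    im=eyes.get_image(c);save(im,c+"0");w=cloud(im);np.save(c+"0",w)
    print(c,im["cam_to_world"][:3,3].round(3))
    for n in ("jar0","hanger","trowel0","rack","block","crate","rail","tape","pot"):
        for d in nets.silhouettes(c,n):
            q=w[d["mask"]];q=q[~np.isnan(q[:,0])]
            if len(q): print(n,round(d["p"],2),d["bbox"],np.median(q,0).round(3),np.percentile(q,2,axis=0).round(3),np.percentile(q,98,axis=0).round(3))
E
```

```text
scene [ 1.285 -0.162  0.931]
jar0 0.96 [289.9, 161.7, 317.1, 203.4] [0.448 0.136 0.09 ] [0.396 0.113 0.004] [0.462 0.173 0.114]
jar0 0.82 [235.4, 172.4, 259.9, 215.8] [ 0.458 -0.018  0.093] [ 0.405 -0.045  0.005] [0.47  0.016 0.114]
jar0 0.73 [182.3, 210.7, 212.7, 254.9] [ 0.563 -0.163  0.105] [ 0.515 -0.195  0.005] [ 0.688 -0.132  0.224]
jar0 0.59 [187.7, 179.7, 218.0, 220.2] [ 0.457 -0.134  0.105] [ 0.407 -0.17   0.006] [ 0.473 -0.106  0.114]
jar0 0.51 [243.7, 205.5, 273.3, 247.8] [ 0.547 -0.005  0.06 ] [ 0.513 -0.04   0.003] [0.593 0.033 0.081]
hanger 0.84 [330.8, 107.2, 365.3, 172.4] [0.313 0.323 0.043] [0.266 0.276 0.002] [0.361 0.376 0.197]
hanger 0.72 [265.4, 218.0, 287.0, 228.4] [0.692 0.003 0.225] [ 0.517 -0.028  0.008] [0.697 0.052 0.229]
hanger 0.65 [294.1, 173.9, 336.7, 246.1] [0.564 0.142 0.042] [0.524 0.094 0.   ] [0.681 0.196 0.217]
hanger 0.63 [93.1, 224.2, 166.0, 292.7] [ 0.596 -0.342  0.073] [ 0.513 -0.414  0.002] [ 0.632 -0.267  0.078]
trowel0 0.61 [111.6, 177.0, 150.9, 189.2] [ 0.366 -0.323  0.1  ] [ 0.349 -0.375  0.078] [ 0.372 -0.271  0.107]
trowel0 0.44 [335.7,
[... 2213 characters left out ...]
, 233.8, 230.0] [0.421 0.144 0.112] [0.393 0.115 0.031] [0.453 0.174 0.116]
rail 0.8 [188.6, 111.0, 353.9, 149.6] [ 0.685 -0.061  0.14 ] [ 0.655 -0.243  0.006] [0.719 0.246 0.23 ]
rail 0.41 [205.9, 157.5, 237.4, 191.0] [0.545 0.143 0.045] [0.515 0.104 0.001] [0.6   0.195 0.199]
rail 0.19 [301.5, 199.9, 329.9, 224.1] [ 0.434 -0.131  0.112] [ 0.405 -0.165  0.008] [ 0.467 -0.103  0.118]
tape 0.41 [258.6, 112.5, 282.1, 114.8] [0.685 0.002 0.227] [ 0.679 -0.026  0.221] [0.695 0.032 0.232]
tape 0.32 [361.4, 234.0, 401.7, 247.3] [ 0.357 -0.321  0.105] [ 0.345 -0.388  0.007] [ 0.378 -0.269  0.11 ]
pot 0.65 [260.5, 163.3, 284.9, 188.5] [ 0.561 -0.004  0.049] [ 0.512 -0.04   0.003] [0.588 0.033 0.083]
```

```bash
python3 -c "
import cv2
a=cv2.imread('pics/scene0.png')[90:310,80:440];b=cv2.imread('pics/top0.png')[95:285,110:420]
cv2.imwrite('pics/a.png',cv2.resize(a,None,fx=2.2,fy=2.2,interpolation=2));cv2.imwrite('pics/b.png',cv2.resize(b,None,fx=2.5,fy=2.5,interpolation=2))"
```

```text
(no output)
```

View pics/a.png

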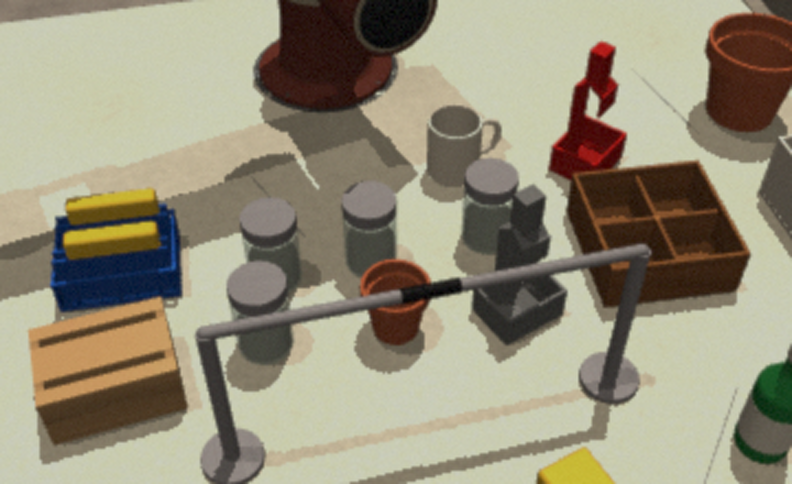

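View pics/b.png

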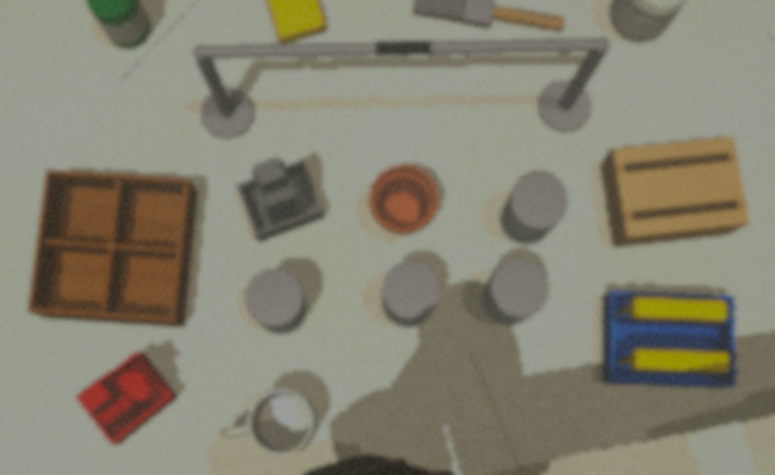

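Scene view: grey caddy (right of the pot, behind the rail), four jars, pot in the middle, crate left (robot's view), block and rack on the right; the red caddy is the decoy. Now for precise fits.

```bash
python3 - <<'E'
import numpy as np,cv2
for c in("scene","top"):
    W=np.load(c+"0.npy").reshape(-1,3);W=W[~np.isnan(W[:,0])]
    def box(n,x0,x1,y0,y1,z0,z1):
        p=W[(W[:,0]>x0)&(W[:,0]<x1)&(W[:,1]>y0)&(W[:,1]<y1)&(W[:,2]>z0)&(W[:,2]<z1)]
        if len(p)<5: print(c,n,len(p));return
        r=cv2.minAreaRect((p[:,:2]*1000).astype(np.float32))
        print(c,n,len(p),"ctr",np.round(r[0],1),"size",np.round(r[1],1),"ang",round(r[2],1),"z",np.median(p[:,2]).round(4))
    box("tab",.5,.65,.08,.22,.185,.21)
    box("tab2",.5,.65,.08,.22,.155,.21)
    box("tray",.49,.64,.07,.23,.03,.06)
    box("block",.48,.67,-.45,-.23,.066,.085)
    box("tr0",.33,.387,-.42,-.22,.094,.12)
    box("tr1",.39,.46,-.42,-.22,.094,.12)
    box("rack",.3,.48,-.45,-.22,.068,.08)
    box("crate",.38,.62,.23,.47,.06,.08)
    for i,(x,y) in enumerate([(.424,.145),(.434,-.01),(.436,-.135),(.545,-.164)]):
        box("jar%d"%i,x-.05,x+.05,y-.05,y+.05,.104,.125)
    box("pot",.49,.62,-.06,.06,.07,.09)
    p=W[(W[:,2]>.205)&(W[:,2]<.24)&(abs(W[:,1])<.19)&(W[:,0]>.6)&(W[:,0]<.78)]
    f=np.polyfit(p[:,1],p[:,0],1);print("rail x=",f,np.median(p[:,2]),(p[:,0]-np.polyval(f,p[:,1])).std())
E
```

```text
scene tab 131 ctr [554.3 145.9] size [27.9 32. ] ang 20.5 z 0.1958
scene tab2 262 ctr [554.5 145.9] size [28.1 32. ] ang 20.0 z 0.1849
scene tray 281 ctr [561.6 148.6] size [70.4 92.6] ang 20.3 z 0.0405
scene block 2226 ctr [ 569.6 -342.4] size [114.3 150.2] ang 6.8 z 0.0746
scene tr0 325 ctr [ 358.3 -324.1] size [108.4  29.2] ang 88.5 z 0.1037
scene tr1 358 ctr [ 418.9 -324.4] size [108.2  28.6] ang 85.9 z 0.1036
scene rack 334 ctr [ 388.5 -330.6] size [137.2  85.3] ang 88.0 z 0.0731
scene crate 739 ctr [494.1 349.6] size [177.6 183.3] ang 86.6 z 0.0672
scene jar0 360 ctr [427.5 145.4] size [66.9 68. ] ang 55.2 z 0.1115
scene jar1 384 ctr [435.8 -13.7] size [65. 69.] ang 77.7 z 0.1116
scene jar2 400 ctr [ 439.2 -137.4] size [66.6 68. ] ang 73.2 z 0.1116
scene jar3 474 ctr [ 543.3 -163.8] size [64.6 66.8] ang 83.1 z 0.1116
scene pot 234 ctr [553.   -4.5] size [80.3 83.4] ang 79.0 z 0.0778
rail x= [-0.02676133  0.6907179 ] 0.22494530359375198 0.003527514553614673
top tab 103 ctr [553.5 148.1] size [24.7 29.4] ang 19.2 z 0.1971
top tab2 132 ctr [553.1 148.7] size [24.4 31.6] ang 22.1 z 0.1965
top tray 189 ctr [558.6 149.6] size [70.3 89.9] ang 21.4 z 0.0446
top block 1519 ctr [ 570.  -341.1] size [111.2 152.7] ang 6.8 z 0.0759
top tr0 327 ctr [ 357.2 -323. ] size [111.  24.] ang 88.0 z 0.1054
top tr1 314 ctr [ 417.1 -323.5] size [109.9  24.5] ang 88.2 z 0.1053
top rack 58 ctr [ 387.2 -329.7] size [138.3  79.8] ang 88.3 z 0.0746
top crate 640 ctr [494.1 350.7] size [176.9 175.7] ang 86.5 z 0.0688
top jar0 430 ctr [425.8 147.1] size [67.2 63.6] ang 1.5 z 0.1126
top jar1 426 ctr [435.7 -11.4] size [63.9 67.2] ang 89.6 z 0.1126
top jar2 427 ctr [ 437.9 -135.7] size [64.6 64.7] ang 89.4 z 0.1129
top jar3 415 ctr [ 541.6 -161. ] size [65.9 65.5] ang 29.6 z 0.1128
top pot 166 ctr [550.8  -2.3] size [81.2 81.7] ang 0.2 z 0.0801
rail x= [-0.02807963  0.68570211] 0.22637488438774578 0.004010637411731285
```

```bash
cat > plan.py <<'E'
import numpy as np,sys
from scipy.spatial.transform import Rotation as R
from station import ctrl
# args: yaw(world dir of tool y, mod pi; or 'k') then x,y,z waypoints ; prints shares in tool axes after turn
o=ctrl.get_obs();M=R.from_rotvec(o["tool_rot"]).as_matrix();p=np.array(o["tool_pos"])
f=lambda a:np.round(a,3).tolist()
yaw=np.arctan2(M[1,1],M[0,1])
print("t",round(o["t"],2),"tcp",f(p),"z",f(M[:,2]),"ydir",round(yaw,4),"q1,q6",f([o["q"][0],o["q"][5]]),"open",round(o["opening"],4),"grip",round(o["grip_force"],1),"F",f(o["contact_force"]))
if len(sys.argv)>1:
    a=sys.argv[1]
    if a!='k':
        d=(float(a)-yaw+np.pi/2)%np.pi-np.pi/2
        print("world turn",round(d,3),"-> az total shares",round(-d/.1,2)," (alt",round(-(d-np.sign(d)*np.pi)/.1,2),")")
        ny=yaw+d; y=np.array([np.cos(ny),np.sin(ny),0]);z=np.array([0,0,-1.]);M=np.stack([np.cross(y,z),y,z],1)
    for w in sys.argv[2:]:
        t=np.array([float(v) if v!='k' else p[i] for i,v in enumerate(w.split(','))])
        print(w,"shares",f(M.T@(t-p)/.06));p=t
E
python3 plan.py 1.925 .554,.147,.231 .554,.147,.157
```

```text
t 1.0 tcp [0.237, -0.578, 0.231] z [-0.0, 0.0, -1.0] ydir -1.182 q1,q6 [-1.301, -0.119] open 0.0854 grip 0.0 F [0.401, -1.358, 0.385]
world turn -0.035 -> az total shares 0.35  (alt -31.07 )
.554,.147,.231 shares [9.15, -9.505, 0.005]
.554,.147,.157 shares [0.0, 0.0, 1.233]
```

Call:
jog_arm --commands '[0, 0, 0, 0, 0, 0.35, 85, 0.572, -0.594, 0, 0, 0, 0, 85, 0.572, -0.594, 0, 0, 0, 0, 85, 0.572, -0.594, 0, 0, 0, 0, 85, 0.572, -0.594, 0, 0, 0, 0, 85, 0.572, -0.594, 0, 0, 0, 0, 85, 0.572, -0.594, 0, 0, 0, 0, 85, 0.572, -0.594, 0, 0, 0, 0, 85, 0.572, -0.594, 0, 0, 0, 0, 85, 0.572, -0.594, 0, 0, 0, 0, 85, 0.572, -0.594, 0, 0, 0, 0, 85, 0.572, -0.594, 0, 0, 0, 0, 85, 0.572, -0.594, 0, 0, 0, 0, 85, 0.572, -0.594, 0, 0, 0, 0, 85, 0.572, -0.594, 0, 0, 0, 0, 85, 0.572, -0.594, 0, 0, 0, 0, 85, 0.572, -0.594, 0, 0, 0, 0, 85, 0, 0, 0, 0, 0, 0, 85, 0, 0, 0, 0, 0, 0, 85]' --newtons 40

```text
t: 3.38
tool_pos: [0.5543, 0.1467, 0.2312]
tool_rot: [3.092, 0.552, -0.001]
contact_force: [-0.1, -0.4, -0.4]
opening: 0.0849
grip_force: 0.0
```

```bash
python3 plan.py 1.925 .554,.147,.231 .554,.147,.157
```

```text
t 3.38 tcp [0.554, 0.147, 0.231] z [-0.0, -0.0, -1.0] ydir -1.2172 q1,q6 [0.129, 1.346] open 0.0849 grip 0.0 F [-0.093, -0.36, -0.429]
world turn 0.001 -> az total shares -0.01  (alt 31.41 )
.554,.147,.231 shares [-0.002, -0.007, 0.003]
.554,.147,.157 shares [0.0, 0.0, 1.233]
```

Call:
jog_arm --commands '[0, 0, 0.41, 0, 0, 0, 85, 0, 0, 0.41, 0, 0, 0, 85, 0, 0, 0.41, 0, 0, 0, 85, 0, 0, 0, 0, 0, 0, 85, 0, 0, 0, 0, 0, 0, 20, 0, 0, 0, 0, 0, 0, 20, 0, 0, 0, 0, 0, 0, 20, 0, 0, 0, 0, 0, 0, 20, 0, 0, 0, 0, 0, 0, 20, 0, 0, 0, 0, 0, 0, 20, 0, 0, -0.3, 0, 0, 0, 20, 0, 0, -0.53, 0, 0, 0, 20, 0, 0, -0.53, 0, 0, 0, 20, 0, 0, -0.53, 0, 0, 0, 20, 0, 0, -0.53, 0, 0, 0, 20, 0, 0, 0, 0, 0, 0, 20, 0, 0, 0, 0, 0, 0, 20]' --newtons 50

```text
t: 5.5
tool_pos: [0.5538, 0.1467, 0.3009]
tool_rot: [3.093, 0.553, -0.004]
contact_force: [0.1, -0.1, -3.5]
opening: 0.0294
grip_force: 49.6
```

```bash
python3 plan.py 1.598 k,.13,k; python3 - <<'E'
from h import *
for c in ("scene","top"):
    im=eyes.get_image(c);save(im,c+"1");W=cloud(im).reshape(-1,3)
    def box(n,x0,x1,y0,y1,z0,z1):
        p=W[(W[:,0]>x0)&(W[:,0]<x1)&(W[:,1]>y0)&(W[:,1]<y1)&(W[:,2]>z0)&(W[:,2]<z1)]
        if len(p)<5: return
        r=cv2.minAreaRect((p[:,:2]*1000).astype(np.float32)); print(c,n,len(p),np.round(r[0],1),np.round(r[1],1),round(r[2],1),np.percentile(p[:,2],[1,50,99]).round(3))
    box("tray",.48,.64,.06,.24,.13,.2)
    for i,(x,y) in enumerate([(.427,.146),(.436,-.012),(.438,-.136),(.542,-.162)]): box("jar%d"%i,x-.06,x+.06,y-.06,y+.06,.104,.125)
E
```

```text
t 5.5 tcp [0.554, 0.147, 0.301] z [-0.003, -0.001, -1.0] ydir -1.2171 q1,q6 [0.129, 1.346] open 0.0294 grip 49.6 F [0.103, -0.103, -3.538]
world turn -0.327 -> az total shares 3.27  (alt -28.15 )
k,.13,k shares [-0.008, 0.277, 0.0]
scene tray 1299 [557.8 147.7] [74.7 95.7] 20.7 [0.143 0.168 0.197]
scene jar0 246 [424.3 136.7] [46.9 65.6] 72.7 [0.106 0.111 0.116]
scene jar1 377 [434.9 -12.6] [69.5 65.4] 2.1 [0.105 0.111 0.116]
scene jar2 399 [ 439.6 -137.2] [66.9 66.8] 71.2 [0.105 0.112 0.115]
scene jar3 481 [ 543.  -163.4] [66.9 65.5] 10.1 [0.105 0.112 0.115]
top tray 57 [574.6 144.5] [112.5  45.8] 77.5 [0.144 0.163 0.191]
top jar1 429 [435.4 -11.3] [66.7 63.8] 0.3 [0.105 0.113 0.118]
top jar2 429 [ 437.7 -135.5] [64.7 64.9] 89.2 [0.107 0.113 0.118]
top jar3 415 [ 541.5 -161.3] [64.9 67.2] 85.7 [0.106 0.113 0.117]
```

Call:
jog_arm --commands '[0, 0, 0, 0, 0, 0.545, 20, 0, 0, 0, 0, 0, 0.545, 20, 0, 0, 0, 0, 0, 0.545, 20, 0, 0, 0, 0, 0, 0.545, 20, 0, 0, 0, 0, 0, 0.545, 20, 0, 0, 0, 0, 0, 0.545, 20, 0, 0, 0, 0, 0, 0, 20, 0.3, 0.341, 0, 0, 0, 0, 20, 0.3, 0, 0, 0, 0, 0, 20, 0.3, 0, 0, 0, 0, 0, 20, 0.3, 0, 0, 0, 0, 0, 20, 0.3, 0, 0, 0, 0, 0, 20, 0.3, 0, 0, 0, 0, 0, 20, 0.333, 0, 0, 0, 0, 0, 20, 0, 0, 0, 0, 0, 0, 20, 0, 0, 0, 0, 0, 0, 20]'

```text
t: 7.6
tool_pos: [0.6823, 0.1298, 0.3018]
tool_rot: [3.141, 0.043, -0.003]
contact_force: [-0.1, 0.2, -2.8]
opening: 0.0294
grip_force: 50.1
```

```bash
python3 plan.py k; python3 - <<'E'
from h import *
im=eyes.get_image("scene");W=cloud(im);np.save("s2",W)
cv2.imwrite("pics/c.png",cv2.resize(im["image"][150:280,200:400,::-1],None,fx=4,fy=4,interpolation=2))
E
```

```text
t 7.6 tcp [0.682, 0.13, 0.302] z [-0.002, -0.0, -1.0] ydir -1.5436 q1,q6 [0.081, 1.625] open 0.0294 grip 50.1 F [-0.141, 0.205, -2.828]
```

View pics/c.png

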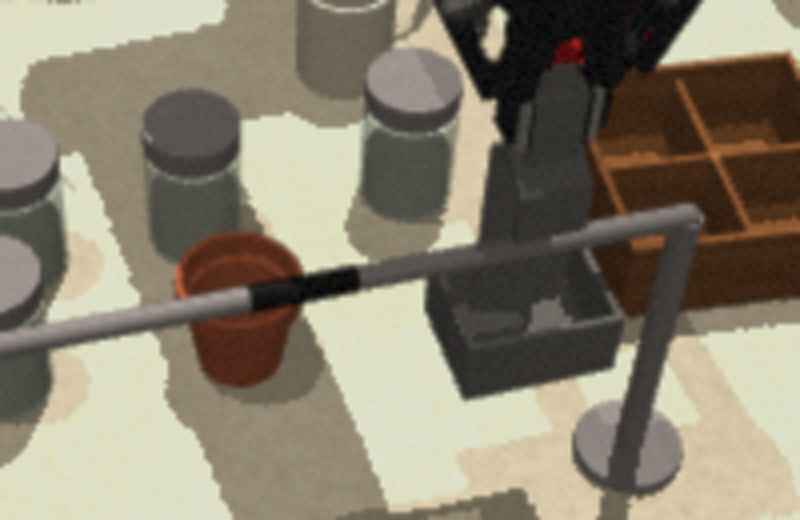

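The bar crosses in front of the caddy's strip below the lip and above the tray (around 520,250); the tape is at (300,288). Now I lower it.

Call:
jog_arm --commands '[0, 0, 0.2, 0, 0, 0, 20, 0, 0, 0.2, 0, 0, 0, 20, 0, 0, 0.2, 0, 0, 0, 20, 0, 0, 0.2, 0, 0, 0, 20, 0, 0, 0.1, 0, 0, 0, 20, 0, 0, 0.08, 0, 0, 0, 20, 0, 0, 0, 0, 0, 0, 20, 0, 0, 0, 0, 0, 0, 20]'

```text
t: 8.65
tool_pos: [0.6832, 0.1299, 0.2445]
tool_rot: [-3.141, -0.042, -0.002]
contact_force: [-0.8, 0.0, -2.3]
opening: 0.0296
grip_force: 50.1
```

Call:
jog_arm --commands '[0, 0, 0.05, 0, 0, 0, 20, 0, 0, 0.03, 0, 0, 0, 20, 0, 0, 0, 0, 0, 0, 20, 0, 0, 0, 0, 0, 0, 20]'

```text
t: 9.15
tool_pos: [0.6839, 0.1298, 0.2407]
tool_rot: [-3.141, -0.042, -0.005]
contact_force: [1.5, 0.2, 4.9]
opening: 0.0296
grip_force: 50.7
```

Call:
jog_arm --commands '[0, 0.1, 0, 0, 0, 0, 20, 0, 0.19, 0, 0, 0, 0, 20, 0, 0.19, 0, 0, 0, 0, 20, 0, 0.19, 0, 0, 0, 0, 20, 0, 0.19, 0, 0, 0, 0, 20, 0, 0.19, 0, 0, 0, 0, 20, 0, 0.19, 0, 0, 0, 0, 20, 0, 0.19, 0, 0, 0, 0, 20, 0, 0.19, 0, 0, 0, 0, 20, 0, 0.19, 0, 0, 0, 0, 20, 0, 0.19, 0, 0, 0, 0, 20, 0, 0.13, 0, 0, 0, 0, 20, 0, 0, 0, 0, 0, 0, 20, 0, 0, 0, 0, 0, 0, 20]'

```text
t: 10.9
tool_pos: [0.6874, 0.0024, 0.2405]
tool_rot: [-3.141, -0.042, -0.006]
contact_force: [4.4, 1.9, 6.0]
opening: 0.0294
grip_force: 50.8
```

```bash
python3 plan.py k; python3 - <<'E'
from h import *
for c in ("scene","top"):
    im=eyes.get_image(c);W=cloud(im)
    v=im["image"].max(2).astype(int)
    m=(W[...,2]>.2)&(W[...,2]<.235)&(abs(W[...,1])<.19)&(abs(W[...,0]-.688)<.02)
    for a in np.arange(-.08,.08,.008):
        k=m&(W[...,1]>a)&(W[...,1]<a+.008); print(round(a+.004,3),int(np.median(v[k])) if k.sum() else None,end="; ")
    p=W[(W[...,2]>.085)&(W[...,2]<.14)&(W[...,0]>.62)&(W[...,0]<.76)&(abs(W[...,1])<.1)]
    r=cv2.minAreaRect((p[:,:2]*1000).astype(np.float32)); print(c,len(p),np.round(r[0],1),np.round(r[1],1),r[2],np.percentile(p[:,1],[1,99]))
im0=cv2.imread("pics/top0.png").max(2);W=np.load("top0.npy")
m=(W[...,2]>.2)&(W[...,2]<.24)&(abs(W[...,0]-.688)<.02)
ys=W[m][:,1];vv=im0[m]
for a in np.arange(-.06,.06,.005):
    k=(ys>a)&(ys<a+.005);print(round(a+.0025,4),int(np.median(vv[k])) if k.sum() else None,end="; ")
cv2.imwrite("pics/d.png",cv2.resize(eyes.get_image("scene")["image"][150:280,200:400,::-1],None,fx=4,fy=4,interpolation=2))
E
```

```text
t 10.9 tcp [0.687, 0.002, 0.241] z [0.004, 0.0, -1.0] ydir -1.5438 q1,q6 [-0.105, 1.439] open 0.0294 grip 50.8 F [4.377, 1.886, 5.966]
-0.076 98; -0.068 124; -0.06 131; -0.052 116; -0.044 117; -0.036 90; -0.028 32; -0.02 32; -0.012 60; -0.004 59; 0.004 58; 0.012 58; 0.02 58; 0.028 43; 0.036 122; 0.044 112; 0.052 113; 0.06 117; 0.068 117; 0.076 115; scene 1307 [693.3   2.5] [73.  91.6] 1.4852972030639648 [-0.04340401  0.04697832]
-0.076 94; -0.068 None; -0.06 None; -0.052 None; -0.044 None; -0.036 None; -0.028 None; -0.02 None; -0.012 None; -0.004 None; 0.004 None; 0.012 None; 0.02 None; 0.028 None; 0.036 None; 0.044 None; 0.052 None; 0.06 None; 0.068 None; 0.076 None; Traceback (most recent call last):
  File "<stdin>", line 9, in <module>
    return _quantile_unchecked(
        a, q, axis, out, overwrite_input, method, keepdims, weights)
    return _ureduce(a,
                    func=_quantile_ureduce_func,
    ...<5 lines>...
                    overwrite_input=overwrite_input,
                    method=method)
    r = func(a, **kwargs)
    result = _quantile(arr,
                       quantiles=q,
    ...<2 lines>...
                       out=out,
                       weights=wgt)
    slices_having_nans = np.isnan(arr[-1, ...])
                                  ~~~^^^^^^^^^
IndexError: index -1 is out of bounds for axis 0 with size 0
```

Call:
jog_arm --commands '[0, 0, 0, 0, 0, 0, 60, 0, 0, 0, 0, 0, 0, 60, 0, 0, 0, 0, 0, 0, 60, 0, 0, 0, 0, 0, 0, 60, 0, 0, -0.3, 0, 0, 0, 60, 0, 0, -0.6, 0, 0, 0, 60, 0, 0, -0.6, 0, 0, 0, 60, -1, 0, 0, 0, 0, 0, 85, -1, 0, 0, 0, 0, 0, 85, -1, 0, 0, 0, 0, 0, 85, 0, 0, 0, 0, 0, 0, 85, 0, 0, 0, 0, 0, 0, 85]'

```text
t: 12.5
tool_pos: [0.5069, -0.0029, 0.3309]
tool_rot: [3.141, 0.042, 0.005]
contact_force: [0.1, -0.2, 0.3]
opening: 0.0849
grip_force: 0.0
```

```bash
cat > look.py <<'E'
from h import *
import sys
for c in ("scene","top"):
    im=eyes.get_image(c);save(im,c+sys.argv[1]);W=cloud(im).reshape(-1,3)
    def box(n,x0,x1,y0,y1,z0,z1):
        p=W[(W[:,0]>x0)&(W[:,0]<x1)&(W[:,1]>y0)&(W[:,1]<y1)&(W[:,2]>z0)&(W[:,2]<z1)]
        if len(p)<25: return
        r=cv2.minAreaRect((p[:,:2]*1000).astype(np.float32)); print(c,n,len(p),np.round(r[0],1),np.round(r[1],1),round(r[2],1),np.median(p[:,2]).round(4))
    box("tray",.62,.76,-.1,.1,.085,.14); box("tab",.62,.76,-.1,.1,.24,.285)
    for i,(x,y) in enumerate([(.427,.146),(.436,-.012),(.438,-.136),(.542,-.162)]): box("jar%d"%i,x-.06,x+.06,y-.06,y+.06,.104,.125)
    box("pot",.49,.62,-.06,.06,.07,.09)
    for sx in(0,1):
        for sy in(0,1): box("cell%d%d"%(sx,sy),.405+.09*sx,.495+.09*sx,.26+.09*sy,.35+.09*sy,.1,.13)
    box("trA",.33,.387,-.42,-.22,.094,.12);box("trB",.39,.46,-.42,-.22,.094,.12)
    box("slotnear",.5,.575,-.45,-.23,.09,.12);box("slotfar",.575,.65,-.45,-.23,.09,.12)
E
python3 look.py 3; python3 plan.py 1.57 .4265,.146,k .4265,.146,.083; python3 -c "
import cv2;cv2.imwrite('pics/d.png',cv2.resize(cv2.imread('pics/scene3.png')[150:280,180:380],None,fx=4,fy=4,interpolation=2))"
```

```text
scene tray 1313 [693.1   1.9] [74.4 91.6] 1.5 0.1064
scene tab 330 [688.2   1.2] [26.2 30.3] 1.2 0.2697
scene jar0 355 [428.2 146.1] [66.  66.3] 4.7 0.1117
scene jar1 381 [437.3 -12.6] [67.5 67.2] 43.9 0.1115
scene jar2 403 [ 439.9 -137.9] [66.6 66.9] 65.0 0.1115
scene jar3 476 [ 543.  -163.7] [66.9 66.5] 70.6 0.1116
scene pot 154 [549.3 -17.3] [55.7 85.1] 68.9 0.0779
scene trA 336 [ 360.1 -323.8] [107.5  29.8] 88.1 0.1035
scene trB 363 [ 417.4 -324.7] [107.6  28.6] 86.4 0.1037
top tab 27 [694.6   3.5] [26.1  7.7] 88.3 0.2794
top jar0 435 [425.8 147.1] [66.7 63.6] 0.3 0.1126
top jar2 429 [ 438.  -135.5] [64.3 64.9] 89.4 0.1128
top jar3 415 [ 541.5 -161.2] [66.3 65.9] 44.0 0.1127
top pot 96 [538.5  -2. ] [82.2 57.4] 85.9 0.0796
top trA 332 [ 357.3 -322.8] [111.3  24.3] 87.9 0.1053
top trB 313 [ 417.2 -323.8] [109.2  24.2] 89.0 0.1048
t 12.6 tcp [0.508, -0.003, 0.33] z [0.002, -0.0, -1.0] ydir -1.5439 q1,q6 [-0.152, 1.392] open 0.0848 grip 0.0 F [0.488, -0.765, 0.14]
world turn -0.028 -> az total shares 0.28  (alt -31.14 )
.4265,.146,k shares [-1.354, -2.48, 0.0]
.4265,.146,.083 shares [0.0, 0.0, 4.121]
```

View pics/d.png

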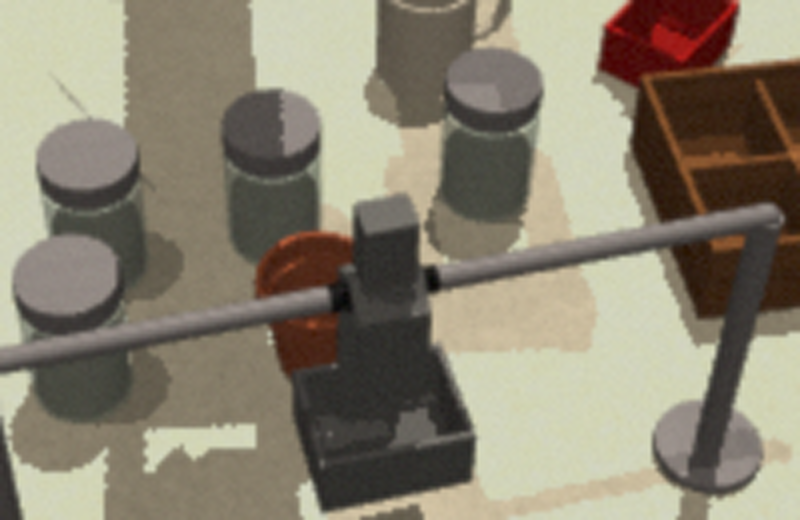

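```bash
python3 plan.py -.847 .427,.1465,.27 .427,.1465,.077 .427,.1465,.24 .539,.3898,.24 .539,.3898,.083
```

```text
t 12.6 tcp [0.508, -0.003, 0.33] z [0.002, -0.0, -1.0] ydir -1.5439 q1,q6 [-0.152, 1.392] open 0.0848 grip 0.0 F [0.488, -0.765, 0.14]
world turn 0.697 -> az total shares -6.97  (alt 24.45 )
.427,.1465,.27 shares [0.642, -2.755, 1.004]
.427,.1465,.077 shares [0.0, 0.0, 3.217]
.427,.1465,.24 shares [0.0, 0.0, -2.717]
.539,.3898,.24 shares [4.084, -1.802, 0.0]
.539,.3898,.083 shares [0.0, 0.0, 2.617]
```

Call:
jog_arm --commands '[0, 0, 0, 0, 0, -0.871, 85, 0, 0, 0, 0, 0, -0.871, 85, 0, 0, 0, 0, 0, -0.871, 85, 0, 0, 0, 0, 0, -0.871, 85, 0, 0, 0, 0, 0, -0.871, 85, 0, 0, 0, 0, 0, -0.871, 85, 0, 0, 0, 0, 0, -0.871, 85, 0, 0, 0, 0, 0, -0.873, 85, 0.16, -0.69, 0.25, 0, 0, 0, 85, 0.16, -0.69, 0.25, 0, 0, 0, 85, 0.16, -0.69, 0.25, 0, 0, 0, 85, 0.16, -0.685, 0.25, 0, 0, 0, 85, 0, 0, 0, 0, 0, 0, 85, 0, 0, 0, 0, 0, 0, 85]' --newtons 60

```text
t: 14.35
tool_pos: [0.4268, 0.1465, 0.2697]
tool_rot: [2.937, 1.113, 0.0]
contact_force: [1.2, -0.7, 0.7]
opening: 0.0848
grip_force: 0.0
```

```bash
python3 plan.py -.847 .427,.1465,.077 .427,.1465,.24 .539,.3898,.24 .539,.3898,.083
```

```text
t 14.35 tcp [0.427, 0.146, 0.27] z [0.0, -0.0, -1.0] ydir -0.8467 q1,q6 [0.166, 1.012] open 0.0848 grip 0.0 F [1.234, -0.678, 0.75]
world turn -0.0 -> az total shares 0.0  (alt -31.41 )
.427,.1465,.077 shares [0.003, 0.002, 3.211]
.427,.1465,.24 shares [0.0, 0.0, -2.717]
.539,.3898,.24 shares [4.084, -1.802, 0.0]
.539,.3898,.083 shares [0.0, 0.0, 2.617]
```

Exact. Grasp jar0 and lift.

Call:
jog_arm --commands '[0, 0, 0.8, 0, 0, 0, 85, 0, 0, 0.8, 0, 0, 0, 85, 0, 0, 0.8, 0, 0, 0, 85, 0, 0, 0.6, 0, 0, 0, 85, 0, 0, 0.21, 0, 0, 0, 85, 0, 0, 0, 0, 0, 0, 85, 0, 0, 0, 0, 0, 0, 55, 0, 0, 0, 0, 0, 0, 55, 0, 0, 0, 0, 0, 0, 55, 0, 0, 0, 0, 0, 0, 55, 0, 0, -0.3, 0, 0, 0, 55, 0, 0, -0.6, 0, 0, 0, 55, 0, 0, -0.6, 0, 0, 0, 55, 0, 0, -0.6, 0, 0, 0, 55, 0, 0, -0.617, 0, 0, 0, 55, 0, 0, 0, 0, 0, 0, 55, 0, 0, 0, 0, 0, 0, 55]'

```text
t: 16.48
tool_pos: [0.4249, 0.1464, 0.2376]
tool_rot: [-2.938, -1.112, 0.004]
contact_force: [-1.5, 0.0, -4.5]
opening: 0.0664
grip_force: 69.0
```

```bash
python3 plan.py -.847 .539,.3898,.24 .539,.3898,.083; python3 look.py 4|grep -v tr
```

```text
t 16.48 tcp [0.425, 0.146, 0.238] z [-0.002, -0.0, -1.0] ydir -0.847 q1,q6 [0.166, 1.013] open 0.0664 grip 69.0 F [-1.486, 0.005, -4.503]
world turn -0.0 -> az total shares 0.0  (alt -31.42 )
.539,.3898,.24 shares [4.112, -1.78, -0.04]
.539,.3898,.083 shares [0.0, 0.0, 2.617]
scene tab 332 [688.3   1.5] [26.8 31.2] 5.8 0.2702
scene jar1 383 [436.9 -12. ] [65.9 67.7] 61.3 0.1115
scene jar2 406 [ 441.1 -137.6] [65.1 67. ] 0.8 0.1117
scene jar3 480 [ 542.9 -163.4] [67.8 66.1] 0.5 0.1117
scene pot 156 [548.6 -17.5] [56.4 83.2] 68.6 0.0776
top tab 157 [685.9   3.5] [23.9 29.4] 1.1 0.278
top jar1 425 [435.6 -11.3] [67.5 63.7] 0.4 0.1125
top jar2 428 [ 438.2 -135.7] [64.5 65.2] 88.3 0.1127
top jar3 411 [ 541.3 -161.2] [66.  65.8] 32.9 0.1129
top pot 164 [550.9  -2.4] [81.5 81.8] 0.5 0.0803
```

Call:
jog_arm --commands '[0.588, -0.256, 0, 0, 0, 0, 55, 0.588, -0.256, 0, 0, 0, 0, 55, 0.588, -0.256, 0, 0, 0, 0, 55, 0.588, -0.256, 0, 0, 0, 0, 55, 0.588, -0.256, 0, 0, 0, 0, 55, 0.588, -0.256, 0, 0, 0, 0, 55, 0.588, -0.256, 0, 0, 0, 0, 55, 0, 0, 0, 0, 0, 0, 55, 0, 0, 0, 0, 0, 0, 55, 0, 0, 0.5, 0, 0, 0, 55, 0, 0, 0.5, 0, 0, 0, 55, 0, 0, 0.5, 0, 0, 0, 55, 0, 0, 0.4, 0, 0, 0, 55, 0, 0, 0.3, 0, 0, 0, 55, 0, 0, 0.2, 0, 0, 0, 55, 0, 0, 0.1, 0, 0, 0, 55, 0, 0, 0, 0, 0, 0, 55, 0, 0, 0, 0, 0, 0, 55]'

```text
t: 18.82
tool_pos: [0.5402, 0.391, 0.0907]
tool_rot: [-2.938, -1.112, -0.003]
contact_force: [0.6, 0.3, -3.6]
opening: 0.0663
grip_force: 69.0
```

Call:
jog_arm --commands '[0, 0, 0.06, 0, 0, 0, 55, 0, 0, 0.05, 0, 0, 0, 55, 0, 0, 0, 0, 0, 0, 55, 0, 0, 0, 0, 0, 0, 55]'

```text
t: 19.32
tool_pos: [0.5402, 0.3912, 0.0844]
tool_rot: [-2.938, -1.112, -0.003]
contact_force: [-2.6, 0.2, 4.8]
opening: 0.0665
grip_force: 69.4
```

Call:
jog_arm --commands '[0, 0, 0, 0, 0, 0, 80, 0, 0, 0, 0, 0, 0, 80, 0, 0, 0, 0, 0, 0, 80, 0, 0, -0.3, 0, 0, 0, 85, 0, 0, -0.8, 0, 0, 0, 85, 0, 0, -0.8, 0, 0, 0, 85, 0, 0, -0.8, 0, 0, 0, 85, 0, 0, 0, 0, 0, 0, 85, 0, 0, 0, 0, 0, 0, 85]'

```text
t: 20.45
tool_pos: [0.5396, 0.3906, 0.2457]
tool_rot: [-2.938, -1.112, -0.001]
contact_force: [-0.3, -0.6, -0.3]
opening: 0.0852
grip_force: 0.0
```

```bash
python3 plan.py -.847 .436,-.0122,.245 .436,-.0122,.077 .436,-.0122,.24 .5338,.305,.24 ; python3 look.py 5|grep -v tr
```

```text
t 20.45 tcp [0.54, 0.391, 0.246] z [0.001, 0.0, -1.0] ydir -0.847 q1,q6 [0.515, 1.362] open 0.0852 grip 0.0 F [-0.275, -0.589, -0.34]
world turn 0.0 -> az total shares -0.0  (alt 31.42 )
.436,-.0122,.245 shares [-5.739, 3.887, 0.011]
.436,-.0122,.077 shares [0.0, 0.0, 2.8]
.436,-.0122,.24 shares [0.0, 0.0, -2.717]
.5338,.305,.24 shares [4.722, -2.882, 0.0]
scene tab 332 [688.4   1.4] [27. 30.] 2.1 0.2699
scene jar1 382 [436.9 -13.8] [64.9 69.4] 78.0 0.1116
scene jar2 399 [ 440.3 -138.2] [65.2 68. ] 69.7 0.1115
scene jar3 480 [ 542.6 -163.6] [68.4 65.3] 21.2 0.1117
scene pot 158 [548.  -17.3] [56.9 85.7] 68.9 0.0776
scene cell11 458 [539.9 390.3] [66.6 70.9] 65.2 0.1159
top tab 159 [686.    3.7] [24.7 29. ] 2.6 0.2783
top jar1 428 [435.3 -11.4] [67.  63.9] 0.3 0.1128
top jar2 427 [ 437.8 -135.6] [64.  64.3] 89.8 0.1129
top jar3 411 [ 541.1 -161.7] [66.5 65.6] 62.5 0.1128
top pot 160 [550.6  -2.8] [82.1 82. ] 86.2 0.0798
top cell11 290 [538.  381.6] [46.5 67. ] 89.6 0.1172
```

Call:
jog_arm --commands '[-0.717, 0.486, 0, 0, 0, 0, 85, -0.717, 0.486, 0, 0, 0, 0, 85, -0.717, 0.486, 0, 0, 0, 0, 85, -0.717, 0.486, 0, 0, 0, 0, 85, -0.717, 0.486, 0, 0, 0, 0, 85, -0.717, 0.486, 0, 0, 0, 0, 85, -0.717, 0.486, 0, 0, 0, 0, 85, -0.717, 0.486, 0, 0, 0, 0, 85, 0, 0, 0, 0, 0, 0, 85, 0, 0, 0, 0, 0, 0, 85, 0, 0, 0.8, 0, 0, 0, 85, 0, 0, 0.8, 0, 0, 0, 85, 0, 0, 0.7, 0, 0, 0, 85, 0, 0, 0.4, 0, 0, 0, 85, 0, 0, 0.1, 0, 0, 0, 85, 0, 0, 0, 0, 0, 0, 85, 0, 0, 0, 0, 0, 0, 55, 0, 0, 0, 0, 0, 0, 55, 0, 0, 0, 0, 0, 0, 55, 0, 0, 0, 0, 0, 0, 55]'

```text
t: 23.05
tool_pos: [0.4374, -0.0119, 0.079]
tool_rot: [2.938, 1.112, 0.004]
contact_force: [-2.4, 2.8, 5.9]
opening: 0.0665
grip_force: 66.8
```

Call:
jog_arm --commands '[0, 0, -0.3, 0, 0, 0, 55, 0, 0, -0.6, 0, 0, 0, 55, 0, 0, -0.6, 0, 0, 0, 55, 0, 0, -0.6, 0, 0, 0, 55, 0, 0, -0.65, 0, 0, 0, 55, 0, 0, 0, 0, 0, 0, 55, 0, 0, 0, 0, 0, 0, 55]'

```text
t: 23.92
tool_pos: [0.4355, -0.012, 0.2403]
tool_rot: [-2.937, -1.112, 0.003]
contact_force: [-0.7, -0.5, -4.5]
opening: 0.0665
grip_force: 68.4
```

```bash
python3 plan.py -.847 .533,.305,k .533,.305,.088; python3 look.py 6|grep -v tr
```

```text
t 23.93 tcp [0.435, -0.012, 0.24] z [-0.002, 0.0, -1.0] ydir -0.8471 q1,q6 [-0.199, 0.648] open 0.0665 grip 68.4 F [-0.696, -0.456, -4.465]
world turn 0.0 -> az total shares -0.0  (alt 31.41 )
.533,.305,k shares [4.717, -2.882, 0.0]
.533,.305,.088 shares [0.0, 0.0, 2.538]
scene tab 331 [688.4   1.3] [26.  30.7] 0.9 0.2699
scene jar2 401 [ 439.5 -137.3] [66.5 66.5] 81.5 0.1118
scene jar3 479 [ 543.6 -163.9] [67.  66.4] 73.5 0.1116
scene pot 154 [547.8 -17.1] [56.  85.3] 69.0 0.0775
scene cell11 463 [540.8 390.4] [68.8 67.8] 7.2 0.116
top tab 160 [686.    3.6] [23.6 29.4] 1.8 0.2776
top jar2 365 [ 437.6 -142.4] [53.3 67.3] 80.6 0.1127
top jar3 349 [ 542.1 -167.8] [66.3 53. ] 4.5 0.1128
top cell11 451 [538.  391.1] [65.8 66.9] 54.4 0.1173
```

Call:
jog_arm --commands '[0.59, -0.36, 0, 0, 0, 0, 55, 0.59, -0.36, 0, 0, 0, 0, 55, 0.59, -0.36, 0, 0, 0, 0, 55, 0.59, -0.36, 0, 0, 0, 0, 55, 0.59, -0.36, 0, 0, 0, 0, 55, 0.59, -0.36, 0, 0, 0, 0, 55, 0.59, -0.36, 0, 0, 0, 0, 55, 0.59, -0.36, 0, 0, 0, 0, 55, 0, 0, 0, 0, 0, 0, 55, 0, 0, 0, 0, 0, 0, 55, 0, 0, 0.5, 0, 0, 0, 55, 0, 0, 0.5, 0, 0, 0, 55, 0, 0, 0.5, 0, 0, 0, 55, 0, 0, 0.4, 0, 0, 0, 55, 0, 0, 0.3, 0, 0, 0, 55, 0, 0, 0.2, 0, 0, 0, 55, 0, 0, 0.12, 0, 0, 0, 55, 0, 0, 0.05, 0, 0, 0, 55, 0, 0, 0, 0, 0, 0, 55, 0, 0, 0, 0, 0, 0, 55]'

```text
t: 26.52
tool_pos: [0.5344, 0.3052, 0.0885]
tool_rot: [-2.938, -1.112, -0.002]
contact_force: [0.4, 0.5, -3.8]
opening: 0.0669
grip_force: 68.5
```

Call:
jog_arm --commands '[0, 0, 0.04, 0, 0, 0, 55, 0, 0, 0.03, 0, 0, 0, 55, 0, 0, 0, 0, 0, 0, 55, 0, 0, 0, 0, 0, 0, 80, 0, 0, 0, 0, 0, 0, 80, 0, 0, 0, 0, 0, 0, 80, 0, 0, -0.3, 0, 0, 0, 85, 0, 0, -0.8, 0, 0, 0, 85, 0, 0, -0.8, 0, 0, 0, 85, 0, 0, -0.8, 0, 0, 0, 85, 0, 0, 0, 0, 0, 0, 85, 0, 0, 0, 0, 0, 0, 85]'

```text
t: 28.02
tool_pos: [0.5339, 0.3049, 0.2463]
tool_rot: [-2.938, -1.112, -0.002]
contact_force: [0.2, -0.8, -0.3]
opening: 0.085
grip_force: 0.0
```

```bash
python3 look.py 7|grep -v tr;python3 plan.py -.847 .4388,-.1366,.25 .4388,-.1366,.077 .4388,-.1366,.24 .4542,.395,.24
```

```text
scene tab 332 [688.6   1.3] [27.4 29.9] 1.4 0.2702
scene jar2 400 [ 439.4 -138.1] [67.5 66.1] 42.3 0.1116
scene jar3 475 [ 542.9 -163. ] [66.1 66.8] 72.8 0.1117
scene pot 159 [548.9 -17.2] [56.2 84.1] 68.9 0.0775
scene cell10 464 [532.6 303.7] [66.  71.9] 66.5 0.116
scene cell11 457 [540.9 389.6] [67.5 67.7] 62.6 0.116
top tab 159 [685.5   3.6] [24.8 29.1] 2.6 0.2778
top jar2 427 [ 437.9 -135.9] [64.6 65.9] 89.9 0.1127
top jar3 416 [ 541.3 -161. ] [66.6 65.4] 46.6 0.1128
top pot 161 [551.1  -2.3] [81.3 81.7] 0.2 0.08
top cell10 113 [540.  282.8] [59.2 18.7] 21.2 0.117
t 28.12 tcp [0.533, 0.305, 0.244] z [-0.003, -0.001, -1.0] ydir -0.847 q1,q6 [0.398, 1.245] open 0.0848 grip 0.0 F [0.271, -0.052, -0.255]
world turn -0.0 -> az total shares 0.0  (alt -31.42 )
.4388,-.1366,.25 shares [-6.048, 4.469, -0.101]
.4388,-.1366,.077 shares [0.0, 0.0, 2.883]
.4388,-.1366,.24 shares [0.0, 0.0, -2.717]
.4542,.395,.24 shares [6.06, -6.469, 0.0]
```

Call:
jog_arm --commands '[-0.672, 0.4965, 0, 0, 0, 0, 85, -0.672, 0.4965, 0, 0, 0, 0, 85, -0.672, 0.4965, 0, 0, 0, 0, 85, -0.672, 0.4965, 0, 0, 0, 0, 85, -0.672, 0.4965, 0, 0, 0, 0, 85, -0.672, 0.4965, 0, 0, 0, 0, 85, -0.672, 0.4965, 0, 0, 0, 0, 85, -0.672, 0.4965, 0, 0, 0, 0, 85, -0.672, 0.4965, 0, 0, 0, 0, 85, 0, 0, 0, 0, 0, 0, 85, 0, 0, 0.8, 0, 0, 0, 85, 0, 0, 0.8, 0, 0, 0, 85, 0, 0, 0.7, 0, 0, 0, 85, 0, 0, 0.4, 0, 0, 0, 85, 0, 0, 0.1, 0, 0, 0, 85, 0, 0, 0, 0, 0, 0, 85, 0, 0, 0, 0, 0, 0, 55, 0, 0, 0, 0, 0, 0, 55, 0, 0, 0, 0, 0, 0, 55, 0, 0, 0, 0, 0, 0, 55]'

```text
t: 30.62
tool_pos: [0.4407, -0.1365, 0.0795]
tool_rot: [2.937, 1.112, 0.003]
contact_force: [-1.8, 2.2, 6.7]
opening: 0.0667
grip_force: 67.2
```

Call:
jog_arm --commands '[0, 0, -0.3, 0, 0, 0, 55, 0, 0, -0.6, 0, 0, 0, 55, 0, 0, -0.6, 0, 0, 0, 55, 0, 0, -0.6, 0, 0, 0, 55, 0, 0, -0.65, 0, 0, 0, 55, 0, 0, 0, 0, 0, 0, 55, 0, 0, 0, 0, 0, 0, 55]'

```text
t: 31.5
tool_pos: [0.439, -0.136, 0.2414]
tool_rot: [-2.937, -1.112, 0.002]
contact_force: [-0.5, -1.0, -3.2]
opening: 0.0662
grip_force: 68.3
```

```bash
python3 plan.py -.847 .4535,.395,k .4535,.395,.088
```

```text
t 31.5 tcp [0.439, -0.136, 0.241] z [-0.001, 0.001, -1.0] ydir -0.8471 q1,q6 [-0.463, 0.385] open 0.0662 grip 68.3 F [-0.45, -0.967, -3.16]
world turn 0.0 -> az total shares -0.0  (alt 31.42 )
.4535,.395,k shares [6.042, -6.471, 0.0]
.4535,.395,.088 shares [0.0, 0.0, 2.556]
```

Call:
jog_arm --commands '[0.549, -0.588, 0, 0, 0, 0, 55, 0.549, -0.588, 0, 0, 0, 0, 55, 0.549, -0.588, 0, 0, 0, 0, 55, 0.549, -0.588, 0, 0, 0, 0, 55, 0.549, -0.588, 0, 0, 0, 0, 55, 0.549, -0.588, 0, 0, 0, 0, 55, 0.549, -0.588, 0, 0, 0, 0, 55, 0.549, -0.588, 0, 0, 0, 0, 55, 0.549, -0.588, 0, 0, 0, 0, 55, 0.549, -0.588, 0, 0, 0, 0, 55, 0.549, -0.588, 0, 0, 0, 0, 55, 0, 0, 0, 0, 0, 0, 55, 0, 0, 0, 0, 0, 0, 55, 0, 0, 0, 0, 0, 0, 55]'

```text
t: 33.25
tool_pos: [0.4539, 0.3933, 0.2414]
tool_rot: [2.938, 1.11, -0.003]
contact_force: [-0.2, -0.0, -3.0]
opening: 0.0668
grip_force: 68.7
```

Call:
jog_arm --commands '[0, 0, 0.5, 0, 0, 0, 55, 0, 0, 0.5, 0, 0, 0, 55, 0, 0, 0.5, 0, 0, 0, 55, 0, 0, 0.4, 0, 0, 0, 55, 0, 0, 0.3, 0, 0, 0, 55, 0, 0, 0.2, 0, 0, 0, 55, 0, 0, 0.12, 0, 0, 0, 55, 0, 0, 0.04, 0, 0, 0, 55, 0, 0, 0, 0, 0, 0, 55, 0, 0, 0, 0, 0, 0, 55]'

```text
t: 34.5
tool_pos: [0.4546, 0.3948, 0.0897]
tool_rot: [-2.938, -1.112, -0.002]
contact_force: [-0.1, 0.1, -2.9]
opening: 0.0666
grip_force: 68.8
```

Call:
jog_arm --commands '[0, 0, 0.06, 0, 0, 0, 55, 0, 0, 0.03, 0, 0, 0, 55, 0, 0, 0, 0, 0, 0, 55, 0, 0, 0, 0, 0, 0, 80, 0, 0, 0, 0, 0, 0, 80, 0, 0, 0, 0, 0, 0, 80, 0, 0, -0.3, 0, 0, 0, 85, 0, 0, -0.8, 0, 0, 0, 85, 0, 0, -0.8, 0, 0, 0, 85, 0, 0, -0.8, 0, 0, 0, 85, 0, 0, 0, 0, 0, 0, 85, 0, 0, 0, 0, 0, 0, 85]'

```text
t: 36.0
tool_pos: [0.4541, 0.3944, 0.2462]
tool_rot: [-2.938, -1.112, -0.001]
contact_force: [-0.4, -0.3, -1.0]
opening: 0.0849
grip_force: 0.0
```

```bash
python3 look.py 8|grep -v tr;python3 plan.py -.847 .5422,-.1625,.25 .5422,-.1625,.077 .5422,-.1625,.24 .449,.3102,.24
```

```text
scene tab 333 [687.6   1.1] [28.2 30.4] 1.6 0.2701
scene jar3 480 [ 543.3 -163.7] [65.7 65.3] 77.3 0.1118
scene pot 153 [548.3 -17. ] [55.9 85.8] 68.9 0.0776
scene cell01 407 [453.7 391.7] [66.2 70.9] 67.5 0.1159
scene cell10 458 [534.2 303.5] [66.2 69.9] 46.9 0.1161
scene cell11 458 [540.1 389.9] [67.3 70.9] 68.4 0.1162
top tab 156 [686.3   3.7] [25.5 29.1] 3.4 0.2773
top jar3 415 [ 541.  -161.2] [66.  65.4] 30.0 0.113
top pot 161 [550.3  -2.4] [81.9 81.9] 0.4 0.0802
top cell01 322 [457.8 384.1] [67.1 44. ] 30.7 0.1173
top cell10 445 [531.1 305.1] [66.4 66.5] 21.7 0.1174
top cell11 303 [540.7 382. ] [66.9 47.9] 15.2 0.1168
t 36.1 tcp [0.453, 0.394, 0.244] z [-0.002, -0.001, -1.0] ydir -0.847 q1,q6 [0.592, 1.439] open 0.0856 grip 0.0 F [-0.079, 0.231, -0.896]
world turn -0.0 -> az total shares 0.0  (alt -31.42 )
.5422,-.1625,.25 shares [-5.033, 7.93, -0.1]
.5422,-.1625,.077 shares [0.0, 0.0, 2.883]
.5422,-.1625,.24 shares [0.0, 0.0, -2.717]
.449,.3102,.24 shares [4.053, -6.932, 0.0]
```

Call:
jog_arm --commands '[-0.419, 0.661, 0, 0, 0, 0, 85, -0.419, 0.661, 0, 0, 0, 0, 85, -0.419, 0.661, 0, 0, 0, 0, 85, -0.419, 0.661, 0, 0, 0, 0, 85, -0.419, 0.661, 0, 0, 0, 0, 85, -0.419, 0.661, 0, 0, 0, 0, 85, -0.419, 0.661, 0, 0, 0, 0, 85, -0.419, 0.661, 0, 0, 0, 0, 85, -0.419, 0.661, 0, 0, 0, 0, 85, -0.419, 0.661, 0, 0, 0, 0, 85, -0.419, 0.661, 0, 0, 0, 0, 85, -0.419, 0.661, 0, 0, 0, 0, 85, 0, 0, 0, 0, 0, 0, 85, 0, 0, 0, 0, 0, 0, 85, 0, 0, 0, 0, 0, 0, 85]'

```text
t: 37.98
tool_pos: [0.543, -0.1607, 0.2449]
tool_rot: [-2.936, -1.114, 0.001]
contact_force: [-0.2, -0.1, 0.1]
opening: 0.0849
grip_force: 0.0
```

Call:
jog_arm --commands '[0, 0, 0.8, 0, 0, 0, 85, 0, 0, 0.8, 0, 0, 0, 85, 0, 0, 0.7, 0, 0, 0, 85, 0, 0, 0.4, 0, 0, 0, 85, 0, 0, 0.1, 0, 0, 0, 85, 0, 0, 0, 0, 0, 0, 85, 0, 0, 0, 0, 0, 0, 55, 0, 0, 0, 0, 0, 0, 55, 0, 0, 0, 0, 0, 0, 55, 0, 0, 0, 0, 0, 0, 55, 0, 0, -0.3, 0, 0, 0, 55, 0, 0, -0.6, 0, 0, 0, 55, 0, 0, -0.6, 0, 0, 0, 55, 0, 0, -0.6, 0, 0, 0, 55, 0, 0, -0.65, 0, 0, 0, 55, 0, 0, 0, 0, 0, 0, 55, 0, 0, 0, 0, 0, 0, 55]'

```text
t: 40.1
tool_pos: [0.5425, -0.1617, 0.2412]
tool_rot: [-2.937, -1.112, 0.002]
contact_force: [-0.6, 0.6, -2.9]
opening: 0.0669
grip_force: 68.2
```

```bash
python3 plan.py -.847 .4485,.3102,k .4485,.3102,.088
```

```text
t 40.1 tcp [0.543, -0.162, 0.241] z [-0.002, 0.001, -1.0] ydir -0.8471 q1,q6 [-0.421, 0.426] open 0.0669 grip 68.2 F [-0.617, 0.553, -2.885]
world turn 0.0 -> az total shares -0.0  (alt 31.42 )
.4485,.3102,k shares [4.034, -6.931, 0.0]
.4485,.3102,.088 shares [0.0, 0.0, 2.554]
```

Call:
jog_arm --commands '[0.336, -0.578, 0, 0, 0, 0, 55, 0.336, -0.578, 0, 0, 0, 0, 55, 0.336, -0.578, 0, 0, 0, 0, 55, 0.336, -0.578, 0, 0, 0, 0, 55, 0.336, -0.578, 0, 0, 0, 0, 55, 0.336, -0.578, 0, 0, 0, 0, 55, 0.336, -0.578, 0, 0, 0, 0, 55, 0.336, -0.578, 0, 0, 0, 0, 55, 0.336, -0.578, 0, 0, 0, 0, 55, 0.336, -0.578, 0, 0, 0, 0, 55, 0.336, -0.578, 0, 0, 0, 0, 55, 0.336, -0.578, 0, 0, 0, 0, 55, 0, 0, 0, 0, 0, 0, 55, 0, 0, 0, 0, 0, 0, 55, 0, 0, 0, 0, 0, 0, 55]'

```text
t: 41.98
tool_pos: [0.4488, 0.3091, 0.2415]
tool_rot: [2.938, 1.11, -0.002]
contact_force: [-0.2, -0.4, -3.2]
opening: 0.0662
grip_force: 68.7
```

Call:
jog_arm --commands '[0, 0, 0.5, 0, 0, 0, 55, 0, 0, 0.5, 0, 0, 0, 55, 0, 0, 0.5, 0, 0, 0, 55, 0, 0, 0.4, 0, 0, 0, 55, 0, 0, 0.3, 0, 0, 0, 55, 0, 0, 0.2, 0, 0, 0, 55, 0, 0, 0.12, 0, 0, 0, 55, 0, 0, 0.04, 0, 0, 0, 55, 0, 0, 0, 0, 0, 0, 55, 0, 0, 0, 0, 0, 0, 55]'

```text
t: 43.22
tool_pos: [0.4494, 0.3104, 0.0897]
tool_rot: [-2.938, -1.112, -0.002]
contact_force: [-0.3, -0.2, -1.9]
opening: 0.0666
grip_force: 68.8
```

Call:
jog_arm --commands '[0, 0, 0.06, 0, 0, 0, 55, 0, 0, 0.03, 0, 0, 0, 55, 0, 0, 0, 0, 0, 0, 55, 0, 0, 0, 0, 0, 0, 80, 0, 0, 0, 0, 0, 0, 80, 0, 0, 0, 0, 0, 0, 80, 0, 0, -0.3, 0, 0, 0, 85, 0, 0, -0.8, 0, 0, 0, 85, 0, 0, -0.8, 0, 0, 0, 85, 0, 0, -0.8, 0, 0, 0, 45, 0, 0, 0, 0, 0, 0, 45, 0, 0, 0, 0, 0, 0, 45]'

```text
t: 44.72
tool_pos: [0.4489, 0.3101, 0.2462]
tool_rot: [-2.938, -1.112, -0.001]
contact_force: [-0.5, 0.2, -0.3]
opening: 0.0452
grip_force: 0.0
```

```bash
python3 look.py 9;python3 plan.py -.034 .418,-.324,.245 .418,-.324,.083; python3 - <<'E'
from h import *
# slots of the block: dark pixels on block top, both cameras, projected on z=.075
for c in("scene","top"):
    im=eyes.get_image(c);K=im["K"];T=im["cam_to_world"]
    v,u=np.mgrid[0:384,0:512];d=np.stack([(u-K[0,2])/K[0,0],-(v-K[1,2])/K[1,1],-np.ones(u.shape)],-1)@T[:3,:3].T
    s=(.075-T[2,3])/d[...,2];P=T[:3,3]+d*s[...,None]
    a=np.deg2rad(6.8);ex=np.array([np.cos(a),np.sin(a)]);ey=np.array([-ex[1],ex[0]])
    L=(P[...,:2]-[.57,-.342]);lx=L@ex;ly=L@ey;g=im["image"].sum(2)
    for lo,hi in((-.045,-.015),(.015,.045)):
        m=(lx>lo)&(lx<hi)&(abs(ly)<.055);b=np.median(g[(abs(lx)<.01)&(abs(ly)<.05)]);w=np.clip(b*.85-g,0,None)*m
        cx=(w*lx).sum()/w.sum();f=np.polyfit(ly[w>0],lx[w>0],1,w=w[w>0]);m2=(abs(lx-cx)<.008)&(abs(ly)<.075)&(g<b*.75)
        print(c,"slot lx",cx.round(4),"slope",f[0].round(3),"ly",np.percentile(ly[m2],[2,98]).round(4))
E
```

```text
scene tray 1306 [694.    1.7] [73.  91.3] 0.9 0.1067
scene tab 325 [688.5   1.5] [26.3 30.5] 2.5 0.2705
scene pot 154 [547.4 -16.9] [56.4 84.4] 68.8 0.0773
scene cell00 410 [447.9 307.9] [65.2 69.2] 70.1 0.116
scene cell01 406 [454.4 392.8] [66.6 67.4] 34.6 0.116
scene cell10 464 [533.9 304. ] [67.  68.6] 14.9 0.1161
scene cell11 463 [540.8 390. ] [66.6 67.4] 63.9 0.116
scene trA 333 [ 358.8 -323.9] [108.4  26.5] 88.3 0.1036
scene trB 362 [ 419.3 -324.7] [108.   28.5] 87.7 0.1036
top tray 431 [690.8   3.4] [69.7 89.7] 1.6 0.1012
top tab 157 [685.9   3.8] [25.  28.6] 2.8 0.2778
top pot 158 [550.7  -2.4] [81.7 81.5] 89.7 0.0798
top cell00 180 [454.5 292. ] [63.6 27.2] 25.7 0.1174
top cell01 106 [434.6 380.5] [22.3 62.3] 38.1 0.1167
top cell10 277 [532.2 302.4] [67.  61.1] 28.2 0.1172
top trA 328 [ 357.1 -323.1] [110.5  24.4] 88.3 0.1053
top trB 314 [ 417.  -323.9] [108.7  23.6] 89.6 0.1056
t 44.83 tcp [0.448, 0.31, 0.244] z [-0.002, -0.001, -1.0] ydir -0.847 q1,q6 [0.468, 1.315] open 0.0451 grip 0.0 F [-0.2, 0.196, -0.96]
world turn 0.813 -> az total shares -8.13  (alt 23.29 )
.418,-.324,.245 shares [-10.574, -0.143, -0.015]
.418,-.324,.083 shares [0.0, 0.0, 2.7]
scene slot lx -0.0306 slope 0.003 ly [-0.0632  0.0621]
scene slot lx 0.0294 slope 0.002 ly [-0.0634  0.0624]
top slot lx -0.0299 slope 0.0 ly [-0.0603  0.0608]
top slot lx 0.0302 slope 0.002 ly [-0.0613  0.06  ]
```

Call:
jog_arm --commands '[0, 0, 0, 0, 0, -0.9, 45, 0, 0, 0, 0, 0, -0.9, 45, 0, 0, 0, 0, 0, -0.9, 45, 0, 0, 0, 0, 0, -0.9, 45, 0, 0, 0, 0, 0, -0.9, 45, 0, 0, 0, 0, 0, -0.9, 45, 0, 0, 0, 0, 0, -0.9, 45, 0, 0, 0, 0, 0, -0.9, 45, 0, 0, 0, 0, 0, -0.93, 45, -0.8, 0, 0, 0, 0, 0, 45, -0.8, 0, 0, 0, 0, 0, 45, -0.8, 0, 0, 0, 0, 0, 45, -0.8, 0, 0, 0, 0, 0, 45, -0.8, 0, 0, 0, 0, 0, 45, -0.8, 0, 0, 0, 0, 0, 45, -0.8, 0, 0, 0, 0, 0, 45, -0.8, 0, 0, 0, 0, 0, 45]'

```text
t: 47.05
tool_pos: [0.4351, -0.075, 0.2445]
tool_rot: [-2.258, -2.182, 0.001]
contact_force: [-0.5, 0.5, -0.0]
opening: 0.0452
grip_force: 0.0
```

Call:
jog_arm --commands '[-0.8, 0, 0, 0, 0, 0, 45, -0.8, 0, 0, 0, 0, 0, 45, -0.8, 0, 0, 0, 0, 0, 45, -0.8, 0, 0, 0, 0, 0, 45, -0.8, -0.14, 0, 0, 0, 0, 45, 0, 0, 0, 0, 0, 0, 45, 0, 0, 0, 0, 0, 0, 45, 0, 0, 0, 0, 0, 0, 45]'

```text
t: 48.05
tool_pos: [0.4195, -0.3121, 0.2452]
tool_rot: [-2.257, -2.185, -0.0]
contact_force: [0.4, -0.2, 0.2]
opening: 0.0451
grip_force: 0.0
```

```bash
python3 plan.py -.033 .418,-.3242,k .418,-.3242,.081
```

```text
t 48.05 tcp [0.419, -0.312, 0.245] z [-0.0, 0.001, -1.0] ydir -0.0326 q1,q6 [-0.782, -0.75] open 0.0451 grip 0.0 F [0.429, -0.24, 0.151]
world turn -0.0 -> az total shares 0.0  (alt -31.41 )
.418,-.3242,k shares [-0.203, -0.018, 0.0]
.418,-.3242,.081 shares [0.0, 0.0, 2.736]
```

Call:
jog_arm --commands '[-0.2, -0.02, 0, 0, 0, 0, 45, 0, 0, 0.8, 0, 0, 0, 45, 0, 0, 0.8, 0, 0, 0, 45, 0, 0, 0.6, 0, 0, 0, 45, 0, 0, 0.4, 0, 0, 0, 45, 0, 0, 0.13, 0, 0, 0, 45, 0, 0, 0, 0, 0, 0, 45, 0, 0, 0, 0, 0, 0, 10, 0, 0, 0, 0, 0, 0, 10, 0, 0, 0, 0, 0, 0, 10, 0, 0, 0, 0, 0, 0, 10]' --newtons 40

```text
t: 49.42
tool_pos: [0.4186, -0.3262, 0.0836]
tool_rot: [2.257, 2.181, -0.0]
contact_force: [-0.3, 0.1, 6.0]
opening: 0.0231
grip_force: 40.3
```

Call:
jog_arm --commands '[0, 0, -0.2, 0, 0, 0, 10, 0, 0, -0.3, 0, 0, 0, 10, 0, 0, -0.5, 0, 0, 0, 10, 0, 0, -0.5, 0, 0, 0, 10, 0, 0, -0.5, 0, 0, 0, 10, 0, 0, -0.5, 0, 0, 0, 10, 0, 0, 0, 0, 0, 0, 10, 0, 0, 0, 0, 0, 0, 10]'

```text
t: 50.42
tool_pos: [0.4173, -0.3247, 0.2308]
tool_rot: [-2.258, -2.182, -0.0]
contact_force: [-0.5, -0.1, -1.6]
opening: 0.0229
grip_force: 39.5
```

```bash
python3 plan.py .119 .5998,-.3384,k .5998,-.3384,.081; python3 look.py 10 | grep -E "tr|slot"; python3 - <<'E'
from h import *
for c in("scene","top"):
    im=eyes.get_image(c);W=cloud(im);a=im["image"].astype(int)
    m=(a[...,0]>a[...,2]*1.7)&(a[...,1]>a[...,2]*1.5)&(W[...,2]>.15)&(W[...,1]<-.2)&(W[...,0]<.5)
    p=W[m];print(c,len(p),np.round(cv2.minAreaRect((p[:,:2]*1000).astype(np.float32))[0:3:2],1).tolist() if 0 else cv2.minAreaRect((p[:,:2]*1000).astype(np.float32)),np.percentile(p[:,2],[1,50,99]).round(3))
E
```

```text
t 50.42 tcp [0.417, -0.325, 0.231] z [-0.001, 0.001, -1.0] ydir -0.034 q1,q6 [-0.802, -0.768] open 0.0229 grip 39.5 F [-0.545, -0.052, -1.561]
world turn 0.153 -> az total shares -1.53  (alt 29.89 )
.5998,-.3384,k shares [-0.587, 2.993, 0.0]
.5998,-.3384,.081 shares [0.0, 0.0, 2.496]
scene tray 1310 [693.3   1.8] [74.4 90.8] 1.4 0.1069
scene trA 210 [ 365.1 -323.7] [ 22.9 108.9] 3.9 0.1023
top tray 438 [690.8   3.5] [69.1 89.5] 1.9 0.1013
top trA 34 [ 364.4 -274.8] [11.8 28.2] 45.0 0.1038
scene 2751 ((-155.840576171875, -366.37164306640625), (1266.5338134765625, 349.1149597167969), 15.24832534790039) [0.153 0.227 0.552]
top 231 ((375.1932373046875, -268.61322021484375), (103.77800750732422, 229.95114135742188), 37.25397872924805) [0.181 0.506 0.573]
```

Call:
jog_arm --commands '[0, 0, 0, 0, 0, -0.765, 10, 0, 0, 0, 0, 0, -0.765, 10, -0.098, 0.499, 0, 0, 0, 0, 10, -0.098, 0.499, 0, 0, 0, 0, 10, -0.098, 0.499, 0, 0, 0, 0, 10, -0.098, 0.499, 0, 0, 0, 0, 10, -0.098, 0.499, 0, 0, 0, 0, 10, -0.098, 0.499, 0, 0, 0, 0, 10, 0, 0, 0, 0, 0, 0, 10, 0, 0, 0, 0, 0, 0, 10, 0, 0, 0.5, 0, 0, 0, 10, 0, 0, 0.5, 0, 0, 0, 10, 0, 0, 0.2, 0, 0, 0, 10, 0, 0, 0, 0, 0, 0, 10, 0, 0, 0, 0, 0, 0, 10]'

```text
t: 52.5
tool_pos: [0.6008, -0.3395, 0.1616]
tool_rot: [2.084, 2.347, 0.0]
contact_force: [-0.1, 0.0, -0.2]
opening: 0.0232
grip_force: 39.8
```

```bash
python3 plan.py .119 .5998,-.3384,k .5998,-.3384,.083; python3 - <<'E'
from h import *
for c in("scene",):
    im=eyes.get_image(c)
    cv2.imwrite("pics/e.png",cv2.resize(im["image"][170:310,70:230,::-1],None,fx=4,fy=4,interpolation=2))
E
```

```text
t 52.5 tcp [0.601, -0.339, 0.162] z [0.002, -0.002, -1.0] ydir 0.1188 q1,q6 [-0.622, -0.741] open 0.0232 grip 39.8 F [-0.07, 0.05, -0.156]
world turn 0.0 -> az total shares -0.0  (alt 31.41 )
.5998,-.3384,k shares [0.02, -0.015, 0.0]
.5998,-.3384,.083 shares [0.0, 0.0, 1.31]
```

View pics/e.png

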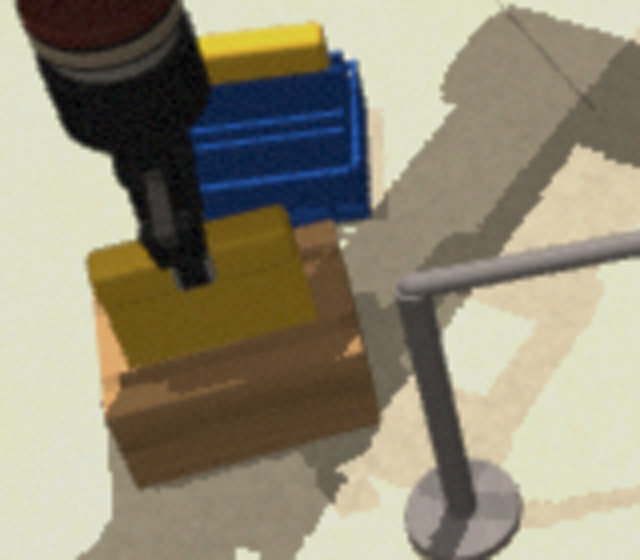

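Trowel blade hovers above the far slot (blade lower edge from 125,365 to 315,320), aligned with it. I lower a little first to test entry.

Call:
jog_arm --commands '[0.01, -0.01, 0.15, 0, 0, 0, 10, 0, 0, 0.15, 0, 0, 0, 10, 0, 0, 0.15, 0, 0, 0, 10, 0, 0, 0, 0, 0, 0, 10]'

```text
t: 53.05
tool_pos: [0.5988, -0.3378, 0.1308]
tool_rot: [-2.083, -2.347, 0.0]
contact_force: [-0.1, 0.6, -1.6]
opening: 0.0234
grip_force: 39.8
```

Call:
jog_arm --commands '[0, 0, 0.2, 0, 0, 0, 10, 0, 0, 0.2, 0, 0, 0, 10, 0, 0, 0.2, 0, 0, 0, 10, 0, 0, 0.1, 0, 0, 0, 10, 0, 0, 0.05, 0, 0, 0, 10, 0, 0, 0, 0, 0, 0, 10, 0, 0, 0, 0, 0, 0, 10]'

```text
t: 53.92
tool_pos: [0.5999, -0.3386, 0.0884]
tool_rot: [2.085, 2.349, 0.0]
contact_force: [-0.5, -0.5, -1.1]
opening: 0.0235
grip_force: 39.8
```

Call:
jog_arm --commands '[0, 0, 0.06, 0, 0, 0, 10, 0, 0, 0.05, 0, 0, 0, 10, 0, 0, 0, 0, 0, 0, 10, 0, 0, 0, 0, 0, 0, 10]'

```text
t: 54.42
tool_pos: [0.6001, -0.3387, 0.0836]
tool_rot: [2.084, 2.349, -0.0]
contact_force: [-3.3, 2.3, 7.3]
opening: 0.0233
grip_force: 40.9
```

Call:
jog_arm --commands '[0, 0, 0, 0, 0, 0, 45, 0, 0, 0, 0, 0, 0, 45, 0, 0, 0, 0, 0, 0, 45, 0, 0, -0.3, 0, 0, 0, 45, 0, 0, -0.7, 0, 0, 0, 45, 0, 0, -0.7, 0, 0, 0, 45, 0, 0, -0.7, 0, 0, 0, 45, 0, 0, 0, 0, 0, 0.76, 45, 0, 0, 0, 0, 0, 0.76, 45, 0, 0, 0, 0, 0, 0, 45, 0, 0, 0, 0, 0, 0, 45]'

```text
t: 55.8
tool_pos: [0.5996, -0.3384, 0.2257]
tool_rot: [2.256, 2.185, 0.0]
contact_force: [-0.3, 0.6, -0.8]
opening: 0.0448
grip_force: 0.0
```

```bash
python3 look.py 11 | grep -E "tr|slot"; python3 plan.py -.033 .3579,-.3236,k .3579,-.3236,.083
```

```text
scene tray 1326 [693.5   1.8] [72.8 91.4] 1.6 0.106
scene trA 304 [ 358.8 -319.5] [99.3 28. ] 88.0 0.1036
scene slotfar 537 [ 601.  -338.6] [ 28.9 109.8] 7.6 0.1034
top tray 430 [691.1   3.5] [70.1 89.5] 1.8 0.1028
top trA 46 [ 353.4 -369.4] [17.3 24.9] 69.7 0.1058
top slotfar 130 [ 598.3 -308.7] [24.9 54.9] 7.6 0.1048
t 55.9 tcp [0.6, -0.338, 0.225] z [0.0, -0.0, -1.0] ydir -0.0323 q1,q6 [-0.622, -0.589] open 0.0448 grip 0.0 F [-0.226, -0.72, -0.617]
world turn -0.001 -> az total shares 0.01  (alt -31.41 )
.3579,-.3236,k shares [0.113, -4.034, 0.0]
.3579,-.3236,.083 shares [0.0, 0.0, 2.372]
```

Call:
jog_arm --commands '[0.016, -0.576, 0, 0, 0, 0, 45, 0.016, -0.576, 0, 0, 0, 0, 45, 0.016, -0.576, 0, 0, 0, 0, 45, 0.016, -0.576, 0, 0, 0, 0, 45, 0.016, -0.576, 0, 0, 0, 0, 45, 0.016, -0.576, 0, 0, 0, 0, 45, 0.016, -0.576, 0, 0, 0, 0, 45, 0, 0, 0, 0, 0, 0, 45, 0, 0, 0, 0, 0, 0, 45, 0, 0, 0.6, 0, 0, 0, 45, 0, 0, 0.6, 0, 0, 0, 45, 0, 0, 0.6, 0, 0, 0, 45, 0, 0, 0.4, 0, 0, 0, 45, 0, 0, 0.17, 0, 0, 0, 45, 0, 0, 0, 0, 0, 0, 45, 0, 0, 0, 0, 0, 0, 10, 0, 0, 0, 0, 0, 0, 10, 0, 0, 0, 0, 0, 0, 10, 0, 0, 0, 0, 0, 0, 10]'

```text
t: 58.28
tool_pos: [0.3589, -0.3246, 0.0845]
tool_rot: [2.256, 2.182, -0.0]
contact_force: [0.6, 0.5, 6.6]
opening: 0.0234
grip_force: 40.5
```

Call:
jog_arm --commands '[0, 0, -0.2, 0, 0, 0, 10, 0, 0, -0.3, 0, 0, 0, 10, 0, 0, -0.5, 0, 0, 0, 10, 0, 0, -0.5, 0, 0, 0, 10, 0, 0, -0.5, 0, 0, 0, 10, 0, 0, -0.5, 0, 0, 0, 10, 0, 0, 0, 0, 0, -0.76, 10, 0, 0, 0, 0, 0, -0.76, 10, 0, 0, 0, 0, 0, 0, 10, 0, 0, 0, 0, 0, 0, 10]'

```text
t: 59.52
tool_pos: [0.3579, -0.3236, 0.2332]
tool_rot: [2.087, 2.348, -0.0]
contact_force: [0.5, -0.4, -2.0]
opening: 0.0234
grip_force: 39.7
```

```bash
python3 plan.py .119 .5402,-.3456,k .5402,-.3456,.085
```

```text
t 59.52 tcp [0.358, -0.324, 0.233] z [0.0, -0.0, -1.0] ydir 0.1179 q1,q6 [-0.889, -1.007] open 0.0234 grip 39.7 F [0.459, -0.446, -1.955]
world turn 0.001 -> az total shares -0.01  (alt 31.4 )
.5402,-.3456,k shares [-0.725, 2.973, 0.0]
.5402,-.3456,.085 shares [0.0, 0.0, 2.47]
```

Call:
jog_arm --commands '[-0.121, 0.4955, 0, 0, 0, 0, 10, -0.121, 0.4955, 0, 0, 0, 0, 10, -0.121, 0.4955, 0, 0, 0, 0, 10, -0.121, 0.4955, 0, 0, 0, 0, 10, -0.121, 0.4955, 0, 0, 0, 0, 10, -0.121, 0.4955, 0, 0, 0, 0, 10, 0, 0, 0, 0, 0, 0, 10, 0, 0, 0, 0, 0, 0, 10, 0, 0, 0.5, 0, 0, 0, 10, 0, 0, 0.5, 0, 0, 0, 10, 0, 0, 0.18, 0, 0, 0, 10, 0, 0, 0, 0, 0, 0, 10, 0, 0, 0.15, 0, 0, 0, 10, 0, 0, 0.15, 0, 0, 0, 10, 0, 0, 0.15, 0, 0, 0, 10, 0, 0, 0, 0, 0, 0, 10]'

```text
t: 61.52
tool_pos: [0.5397, -0.3452, 0.1337]
tool_rot: [-2.084, -2.348, 0.0]
contact_force: [-0.7, 0.3, -1.3]
opening: 0.0235
grip_force: 39.9
```

Call:
jog_arm --commands '[0, 0, 0.2, 0, 0, 0, 10, 0, 0, 0.2, 0, 0, 0, 10, 0, 0, 0.2, 0, 0, 0, 10, 0, 0, 0.1, 0, 0, 0, 10, 0, 0, 0.05, 0, 0, 0, 10, 0, 0, 0, 0, 0, 0, 10, 0, 0, 0.05, 0, 0, 0, 10, 0, 0, 0, 0, 0, 0, 10, 0, 0, 0, 0, 0, 0, 10]'

```text
t: 62.65
tool_pos: [0.5404, -0.3458, 0.0873]
tool_rot: [2.085, 2.349, 0.0]
contact_force: [0.3, -0.7, -0.7]
opening: 0.0233
grip_force: 39.9
```

Call:
jog_arm --commands '[0, 0, 0.05, 0, 0, 0, 10, 0, 0, 0.04, 0, 0, 0, 10, 0, 0, 0, 0, 0, 0, 10, 0, 0, 0, 0, 0, 0, 10]'

```text
t: 63.15
tool_pos: [0.5408, -0.346, 0.0846]
tool_rot: [2.085, 2.349, -0.0]
contact_force: [-5.7, 4.5, 10.9]
opening: 0.0233
grip_force: 41.3
```

Seated. Release, retreat towards the robot's side, then verify.

Call:
jog_arm --commands '[0, 0, 0, 0, 0, 0, 42, 0, 0, 0, 0, 0, 0, 42, 0, 0, 0, 0, 0, 0, 42, 0, 0, -0.3, 0, 0, 0, 42, 0, 0, -0.8, 0, 0, 0, 42, 0, 0, -0.8, 0, 0, 0, 42, 0, 0, -0.8, 0, 0, 0, 42, 0, -0.8, 0, 0, 0, 0, 42, 0, -0.8, 0, 0, 0, 0, 42, 0, -0.8, 0, 0, 0, 0, 42, 0, 0, 0, 0, 0, 0, 42, 0, 0, 0, 0, 0, 0, 42]'

```text
t: 64.65
tool_pos: [0.3978, -0.3631, 0.245]
tool_rot: [2.084, 2.348, 0.0]
contact_force: [0.8, 0.4, 0.1]
opening: 0.0421
grip_force: 0.0
```

```bash
python3 look.py 12; python3 -c "
import cv2
cv2.imwrite('pics/f.png',cv2.resize(cv2.imread('pics/scene12.png')[110:310,80:440],None,fx=2.2,fy=2.2,interpolation=2))"
```

```text
scene tray 1294 [693.8   1.8] [73.5 91. ] 1.2 0.1071
scene tab 328 [687.5   1.1] [28.1 30.3] 4.1 0.2705
scene pot 157 [548.5 -17.5] [56.7 84. ] 69.2 0.077
scene cell00 415 [447.8 308.3] [64.9 69.9] 69.3 0.1161
scene cell01 408 [454.2 392.9] [69.4 67.2] 1.3 0.1158
scene cell10 467 [532.4 297.9] [67.1 68.3] 43.3 0.1159
scene cell11 463 [540.7 389.9] [67.9 67.8] 10.8 0.1159
scene slotnear 492 [ 542.9 -345.7] [ 27.7 109.1] 7.4 0.1034
scene slotfar 529 [ 603.2 -338.6] [ 27. 110.] 7.1 0.1035
top tray 444 [691.1   3.5] [69.7 89.7] 1.6 0.1002
top tab 158 [685.9   3.8] [25.  28.4] 5.2 0.278
top pot 166 [550.6  -2.3] [81.6 82.2] 89.7 0.0799
top cell00 452 [445.8 309.6] [64.6 66.8] 0.3 0.1175
top cell01 461 [451.  393.6] [65.4 65.8] 1.5 0.1172
top cell10 444 [530.3 299.1] [67.1 66.5] 74.6 0.1173
top cell11 448 [538.6 390.4] [67.3 65.2] 4.5 0.1173
top slotnear 310 [ 541.7 -344.1] [ 24.7 109.1] 6.8 0.1057
top slotfar 312 [ 600.6 -335.4] [ 24.3 108.8] 6.5 0.1053
```

View pics/f.png

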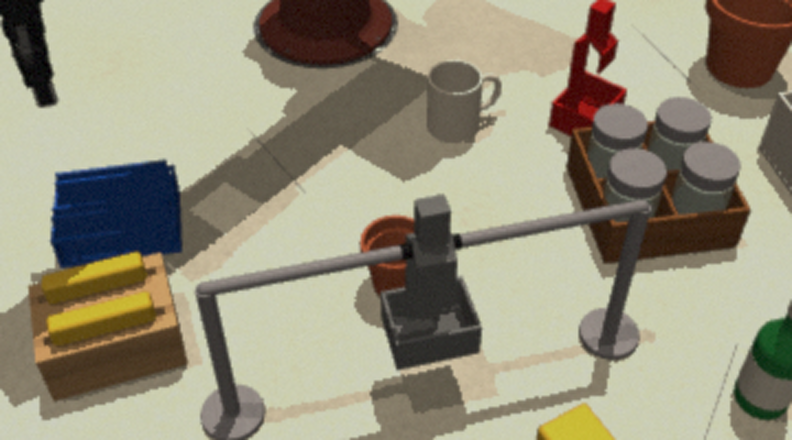

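All four jars stand in their cells (one was nudged about 7 mm, still within tolerance). Both trowels are seated in the block at (95,275) and (100,318), the caddy hangs centred on the tape at (432,248), and the pot hasn't moved.

```bash
python3 -c "
from station import job
print(job.finish_job())"
```

```text
the job is handed in; nothing more can be done
None
```

The job is handed in, though the hand-in returned no verdict: on the last camera check the caddy hung centred on the tape after being slid there, all four jars stood upright one to a cell, both trowels were seated in the block, and the pot was where it started.

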